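# Weigh the instrument basket on the spring hand scale

## Robot

A 7-joint arm with a two-finger parallel gripper is mounted at the origin on the work surface. World frame = base frame: x ahead of the robot, y to its left, z up, the work surface at z = 0. Lengths are in m, angles in rad, forces in N, time in s.
With the tool pointing down it reaches from about 0.4 to 0.9 m from the base axis. Payload 5.5 kg.
Tool frame: the origin (TCP) lies on the centre line of the jaws, within the pads' length; the fingertips stand 17 mm ahead of it and the grasp point (between the pads) lies 2 mm behind it; z points along the fingers, x is the direction in which the jaws open and shut, and the axes are right-handed (so a half turn about z gives the same grasp; the last joint's range is limited). The gripper opens to 92 mm and grips with 3 to 60 N. Pads are 19 mm wide; open, the fingers measure 130 mm over their backs; the gripper's body (75 mm by 190 mm) begins 47 mm behind the grasp point.
Start: joints at [-0.841, 0.501, -0.427, 1.55, 0.221, 1.138, -0.21], TCP at [0.292, 0.58, 0.244] pointing down, gripper open.
Joint ranges: [-2.88, 2.88], [-0.31, 2.03], [-1.54, 1.56], [0.2, 2.42], [-1.41, 4.55], [0.19, 2.02], [-2.57, 2.57]. Speed limits (rad/s): [2.57, 2.57, 3.14, 3.14, 3.14, 3.14, 3.14].

## Interface

Orientations are given as a 3x3 rotation matrix whose columns are the frame's x, y, z axes.
In Python, from station import r, cams, finish_job gives the robot as it stands. The module is installed in compiled form; this text tells all that it offers.
- The arm moves only by the tool arm_command, never from a script. Its argument "commands" is a list of rows, each a list of 3 entries, a list of its own where there are three numbers: the turn, a rotation vector about the tool's x, y, z in degrees, then the shift along the tool's x, y, z in cm, then the opening in per cent of the stroke, from 0 (shut) to 100 (fully open). A call has 1 to 10 rows; each row is the pose to reach, as a shift and turn from the pose commanded when the call began, along the tool's axes at that moment; what a row does not reach only later rows make up. A row lasts 1/12 s, in which the tool goes at most 41.7 mm and 7.16 degrees, less where a joint would pass 70% of its speed; a pose out of reach is approached as far as the arm can. A call with a gripper value outside its range is refused whole. The fingers move at their own pace and stop on an object; "squeeze" is the grip in N (left out, the last holds). Time passes only in rows, so rows that repeat a pose let the fingers close. It gives the time, the measured TCP pose, the force and the opening at its end, in the units of the state.
- r.get_obs(): the state, without advancing time (a new reading comes with each control period).
- cams.grab_frame(name): name is "scene" or "top" or "wrist"; returns (picture, depth): 480x640x3 uint8, red, green, blue; 480x640 float32, m along the optical axis (not along the pixel's ray), 0 where there is no reading.
- cams.calibration(name): a dict with "K" (3x3 intrinsics, pixels), "rvec" (rotation vector, rad) and "tvec" (3), from world to camera coordinates, as OpenCV has them. Camera axes: x right, y down, z forward; pixel columns grow to the right and rows downward; lengths in m; the calibration is good to about 2 mm. A picture is of the moment at which its call begins: read the wrist's pose just before it. calibration takes no time and is no camera call; for the wrist camera it gives the pose at the moment of the call.
- finish_job(): hands the job in, once; it reports no verdict.
The state is a dict: "time": time; "qpos": joint angles; "qd": joint speeds; "joint_torque": joint torques, N m; "position": TCP position; "orientation": TCP orientation; "ft_force": force on the tool from outside, world axes, zero at the start; "wrist_torque": the same for the moment, N m; "finger_gap": finger opening in m.
Only numpy, scipy, OpenCV 4.12 (cv2) and the standard library are available. Lean on these libraries where they do the work, as an engineer would, in place of code of your own. Each camera call takes 0.05 s, during which the arm holds its last target.

## Task

Weigh the loaded instrument basket with the spring hand scale that hangs on its stand: catch the basket's wire handle in the hook, bring the handle upright over the basket and lift gently and plumb, until the basket hangs still with about a finger's width (15 mm) of air under it and never more than two fingers, and keep it there for two seconds so that the reading can be taken. Then set it down softly where it stood, unhook it without dragging or tipping it, and gently hang the scale back in the fork of its stand, with the collar fully down on the prongs. Do not touch the basket with the gripper, do not overload the scale, and leave the other things alone.

Things in the scene. Friction and masses are not known exactly. Their poses are not given: they have to be found in the camera images.
- scale: spring hand scale hanging upright on the stand, 0.19 kg; origin: centre of the underside of its collar, z up. A black handle block on top; under it the grey collar plate, 44 (x) x 50 (y) mm, 0 to 6 mm above the origin; then an aluminium tube 24 mm in diameter, down to 90 mm below the origin, with reading slots; out of it hangs a steel hook on a spring.
- scale_handle (a point): middle of the handle block, 28 mm above the scale's origin; turns with the scale. The block is 34 mm along the scale's x, 24 mm along its y (pinch it across y) and reaches from 6 to 46 mm above the origin.
- hook_saddle (a point): lowest point of the inside of the hook, where a load hangs: on the scale's z axis, 140 mm below the scale's origin when unloaded, lower as the spring extends. Hook of 6 mm wire in the scale's xz plane, 6 mm deep below this point, throat 16 mm wide; its back (shank) is at 11 mm on the -x side, straight from 8 to 36 mm above this point.
- hook_tip (a point): top of the hook's free tip, 15 mm above the saddle and 12.5 mm to the scale's +x. The mouth is open to +x above it: a 6 mm bar goes in over the tip while its centre is 20 to 34 mm above the saddle, and meets the shank when its centre is about 5 mm to -x of the saddle's line; raising the hook then seats it.
- scale_hook (a joint): extension of the scale's spring in m, 0 = unloaded, positive = hook drawn down. 120 N/m with about 0.5 N preload: extension is about 1.5 mm less than load / 120 N/m (4 N: 0.032, 7.5 N: 0.061). End of travel 0.082, about 10 N, the scale's capacity: not to be reached.
- stand: fixed stand: steel foot 120 x 100 x 8 mm, a 16 mm post towards its +x end, on it a white fork with two prongs that point to the stand's -x, the open side; origin: on the counter under the fork's seat. Prongs along x, 15 to 29 mm to either side (slot 30 mm wide), ending at x = -31 mm; everything of the stand is below 176 mm.
- stand_seat (a point): centre of the fork's seat, 170 mm above the counter, level with the top of the prongs. Lips 5 mm high stand at both ends of the seat (x = -27 and +26 mm). The hanging scale's origin lies here within about 4 mm, axes along the stand's within 0.1 rad. The scale comes out lifted over the lips, then to -x; goes back the same way.
- basket: steel wire basket full of instruments, 170 (x) x 110 (y) x 45 mm, on the counter; 0.4 to 0.8 kg in all, not known before; origin: centre of its underside. The instruments reach up to 25 mm above it. A 6 mm wire handle (bail, black grip sleeve on its bar) is pivoted in the middle of the two long sides. A sideways push of 2 N or more begins to shove the basket.
- handle_pivots (a point): middle of the handle's pivot axis, 38 mm above the basket's origin; the axis is the basket's y. The handle's level bar, 54 mm long along y, lies 55 mm from it: straight above when upright. The pivots are stiff: the handle leans up to 0.5 rad to the basket's +x or -x (bar up to 26 mm to a side, 7 mm lower), not measured. About 1.3 N at the bar swings it; stops at 0.58 rad.
- bottle: white plastic bottle, 56 mm diameter, 150 mm high, bystander; origin: centre of its underside
- beaker: empty steel beaker, 68 mm diameter, 85 mm high, bystander; origin: centre of its underside
- tray: shallow steel tray with a few instruments, 90 x 170 x 18 mm, bystander; origin: centre of its underside

How it is judged:
On the way, in this order (a step that is already met when the one before it is completed fails the run):
1. the basket hangs free and level on the scale's hook, 9 to 21 mm clear of the counter, and is kept there still for 1.4 s (height (world z) of basket between 0.009 and 0.021 m and angle between basket's own z axis and vertical below 0.15 rad and linear speed of basket below 0.03 m/s and contact force between scale and basket above 2.5 N), for 1.4 s.
2. the basket stands on the counter again and the hook is out of its handle (height (world z) of basket below 0.003 m and angle between basket's own z axis and vertical below 0.04 rad and contact force between scale and basket below 0.05 N and distance between hook_saddle and basket above 0.13 m), for 0.2 s.
At the end, for the whole second after the job is handed in: The basket stands level on the counter within 20 mm of where it stood, unhooked and at rest; the scale hangs upright and at rest in the fork of its stand, its collar down on the prongs (within 3 mm in height, 8 mm sideways, tilt under 0.06 rad) (distance of basket from where it was at the start of the episode below 0.02 m and height (world z) of basket below 0.003 m and angle between basket's own z axis and vertical below 0.04 rad and linear speed of each of basket, scale below 0.02 m/s and horizontal distance between scale and stand_seat below 0.008 m and z of scale in the frame of stand_seat between -0.003 and 0.003 m and angle between scale's own z axis and vertical below 0.06 rad); the robot touches nothing.
It fails at once if the scale is overloaded: its spring is drawn to the end of its travel, or scale and basket bear on one another with more than 10.5 N (value of joint scale_hook above 0.0805 m or contact force between scale and basket above 10.5 N).
It fails at once if the basket is hoisted more than 36 mm above the counter; or the basket is tipped by more than 0.26 rad (15 degrees) (height (world z) of basket above 0.036 m or angle between basket's own z axis and vertical above 0.26 rad).
It fails at once if the basket is bumped or pressed on: a contact force on it of more than 22 N; or it is dragged over the counter: down on the counter more than 20 mm from its place (contact force between basket and anything else above 22 N or (distance of basket from where it was at the start of the episode above 0.02 m and height (world z) of basket below 0.003 m)).
It fails at once if the scale is forced against its stand with more than 30 N (contact force between scale and stand above 30 N).
It fails at once if the gripper touches the basket; or a bystander is moved by more than 15 mm (contact force between the arm and basket above 1 N or distance of any of bottle, beaker, tray from where it was at the start of the episode above 0.015 m).
It also fails if it takes over 70 s, if anything falls off the work surface, if the arm or the gripper's body presses on something with over 40 N, if the wrist force passes 120 N, or if a joint passes its speed limit or range.

## Working session

There is one attempt and no reset: what is moved stays moved. The work goes in short steps, Python scripts to look and compute and a tool call to move; the robot and the scene stay as the last step left them, time stands still between calls to the robot, and variables do not carry over. Pictures are saved under pics/ and viewed, and the job is handed in when it is done.

Besides the shell and the picture viewer there is one more tool, called after "Emit:" by a JSON object that holds its "method" and its "body". arm_command: Moves the arm, as the interface text tells. Its arguments: {"type":"object","properties":{"commands":{"type":"array"},"squeeze":{"type":"number"}},"required":["commands"]}

```bash
mkdir -p pics; cat > h.py <<'E'
import numpy as np, cv2
from station import r, cams, finish_job
def grab(n,save=None):
    im,d=cams.grab_frame(n); c=cams.calibration(n)
    if save: cv2.imwrite('pics/'+save,cv2.cvtColor(im,cv2.COLOR_RGB2BGR))
    np.savez('/tmp/%s.npz'%n,im=im,d=d,K=c['K'],rvec=c['rvec'],tvec=c['tvec'])
    return im,d,c
def load(n):
    z=np.load('/tmp/%s.npz'%n); return z['im'],z['d'],dict(K=z['K'],rvec=z['rvec'],tvec=z['tvec'])
def cloud(d,c):
    K=np.array(c['K']);R=cv2.Rodrigues(np.array(c['rvec'],float))[0];t=np.array(c['tvec'],float).ravel()
    v,u=np.indices(d.shape)
    P=np.stack([(u-K[0,2])/K[0,0]*d,(v-K[1,2])/K[1,1]*d,d],-1)
    W=(P-t)@R
    W[d<=0]=np.nan
    return W
def ray(c,u,v,z):
    K=np.array(c['K']);R=cv2.Rodrigues(np.array(c['rvec'],float))[0];t=np.array(c['tvec'],float).ravel()
    o=-R.T@t; d=R.T@np.linalg.inv(K)@np.array([u,v,1.]); return o+d*(z-o[2])/d[2]
def proj(c,P):
    return cv2.projectPoints(np.array(P,float).reshape(-1,1,3),np.array(c['rvec'],float),np.array(c['tvec'],float),np.array(c['K']),None)[0].reshape(-1,2)
E
python3 - <<'E'
from h import *
o=r.get_obs(); print({k:np.round(v,3).tolist() for k,v in o.items()})
for n in ['scene','top','wrist']:
    im,d,c=grab(n,n+'0.png'); R=cv2.Rodrigues(np.array(c['rvec'],float))[0]
    print(n,np.round(-R.T@np.array(c['tvec']).ravel(),3),np.round(R[2],2),np.array(c['K'])[0,0])
E
```

```text
{'time': 0.0, 'qpos': [-0.841, 0.502, -0.427, 1.551, 0.221, 1.138, -0.21], 'qd': [0.0, 0.001, 0.0, 0.0, 0.0, -0.002, -0.0], 'joint_torque': [-0.0, -56.661, -5.817, -27.913, -0.069, 0.031, 0.0], 'position': [0.292, 0.58, 0.243], 'orientation': [[0.45, 0.893, -0.001], [0.893, -0.45, -0.002], [-0.002, -0.0, -1.0]], 'ft_force': [0.156, 0.715, -0.731], 'wrist_torque': [-0.027, -0.016, -0.009], 'finger_gap': 0.092}
scene [ 1.44  -0.345  0.842] [-0.7   0.31 -0.64] 604.6947854970769
top [ 0.562 -0.005  0.973] [ 0.11  0.02 -0.99] 553.7306933464138
wrist [0.226 0.615 0.384] [ 0.25 -0.13 -0.96] 336.82292431860037
```

View pics/scene0.png

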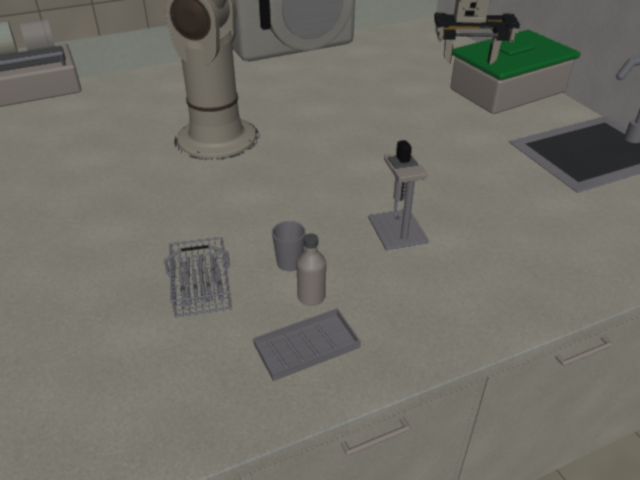

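View pics/top0.png

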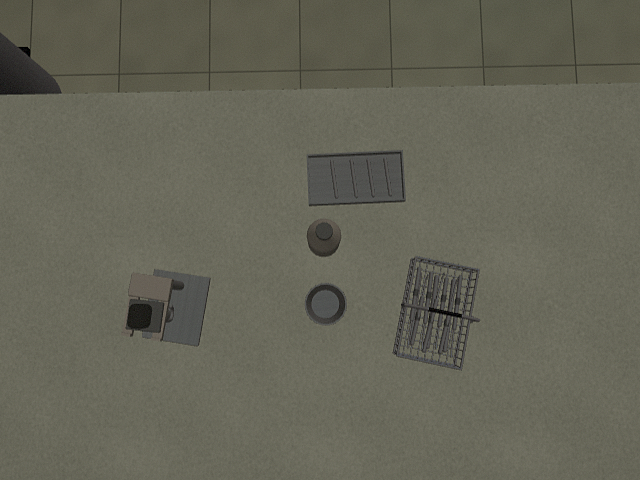

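View pics/wrist0.png

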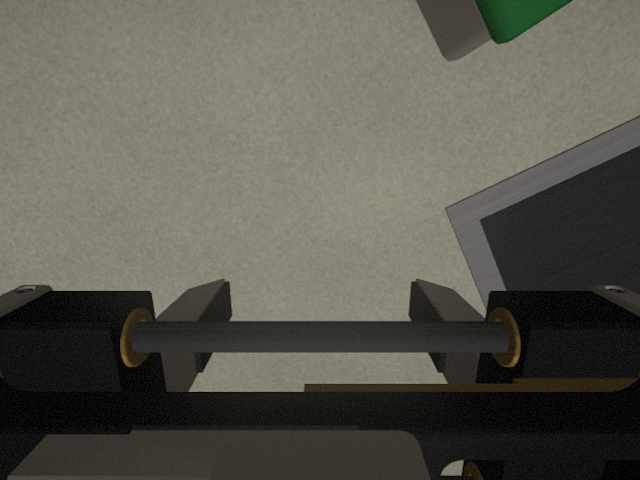

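The scene view shows the stand with the scale at about (405,190) and the basket at (198,275). The beaker and bottle stand between them, and the tray is in front. In the top view the scale's handle is at (139,316) with the stand foot behind it, and the black sleeve on the bail is at (445,311). Next I'll measure.

```bash
python3 - <<'E'
from h import *
im,d,c=load('top'); W=cloud(d,c)
for n,(a,b,e,f) in dict(stand=(255,360,110,225),basket=(250,380,385,490)).items():
    cv2.imwrite('pics/top0_%s.png'%n,cv2.resize(cv2.cvtColor(im[a:b,e:f],cv2.COLOR_RGB2BGR),None,fx=6,fy=5.5,interpolation=cv2.INTER_CUBIC)*1)
def blob(m,lab):
    n,l,s,ce=cv2.connectedComponentsWithStats(m.astype(np.uint8))
    for i in range(1,n):
        if s[i,4]>15:
            p=W[l==i]; print(lab,s[i],np.round(np.nanmin(p,0),3),np.round(np.nanmax(p,0),3),np.round(np.nanmedian(p,0),3))
ok=(W[...,0]>0.2)&(W[...,0]<0.9)&(abs(W[...,1])<0.45)
blob(ok&(W[...,2]>0.19),'z>.19'); blob(ok&(W[...,2]>0.155)&(W[...,2]<0.19),'fork/collar'); 
blob(ok&(W[...,2]>0.075)&(W[...,2]<0.155),'z .075-.15')
blob(ok&(W[...,2]>0.005),'all')
print(np.nanstd(W[400:450,300:400,2]),np.nanmean(W[400:450,300:400,2]))
sl=(im.max(-1)<40)&ok; blob(sl,'dark')
im2,d2,c2=load('scene'); W=cloud(d2,c2); ok=(W[...,0]>0.2)&(W[...,0]<0.9)&(abs(W[...,1])<0.45)
blob(ok&(W[...,2]>0.19),'S z>.19'); blob(ok&(W[...,2]>0.155)&(W[...,2]<0.19),'S fork/collar'); blob((im2.max(-1)<40)&ok,'S dark')
for n,(a,b,e,f) in dict(stand=(130,255,360,440),basket=(225,325,155,240)).items():
    cv2.imwrite('pics/sc0_%s.png'%n,cv2.resize(cv2.cvtColor(im2[a:b,e:f],cv2.COLOR_RGB2BGR),None,fx=5,fy=4.8,interpolation=cv2.INTER_CUBIC)*1)
E
```

```text
z>.19 [127 304  24  25 502] [0.529 0.234 0.19 ] [0.563 0.26  0.22 ] [0.546 0.243 0.214]
fork/collar [ 121  273   53   69 1996] [0.509 0.209 0.161] [0.607 0.281 0.19 ] [0.57  0.236 0.175]
z .075-.15 [307 219  34  35 940] [ 0.64  -0.038  0.076] [0.694 0.015 0.154] [ 0.663 -0.011  0.105]
z .075-.15 [305 283  42  43 313] [ 0.525 -0.046  0.075] [0.592 0.019 0.09 ] [ 0.558 -0.014  0.084]
z .075-.15 [406 304  74  18 291] [ 0.528 -0.258  0.075] [ 0.557 -0.142  0.1  ] [ 0.544 -0.197  0.093]
z .075-.15 [166 310   5  11  25] [0.537 0.236 0.08 ] [0.552 0.24  0.097] [0.544 0.237 0.088]
all [306 150 100  56 878] [ 0.732 -0.156  0.005] [0.827 0.016 0.022] [ 0.789 -0.077  0.016]
all [383 156  10  41 136] [ 0.746 -0.136  0.005] [ 0.819 -0.121  0.014] [ 0.78  -0.127  0.009]
all [330 159   9  41 143] [ 0.743 -0.04   0.005] [ 0.815 -0.026  0.013] [ 0.778 -0.032  0.009]
all [347 159  14  40 158] [ 0.744 -0.078  0.005] [ 0.813 -0.056  0.013] [ 0.776 -0.068  0.008]
all [366 159   9  38 140] [ 0.746 -0.103  0.005] [ 0.814 -0.09   0.015] [ 0.782 -0.097  0.009]
all [ 307  219   34   38 1037] [ 0.64  -0.038  0
[... 327 characters left out ...]
062]
all [327 299  10  13  28] [ 0.546 -0.032  0.005] [ 0.567 -0.017  0.008] [ 0.558 -0.022  0.006]
0.0017341395803109948 -0.0001907901759622617
dark [127 304  25  26 539] [0.527 0.234 0.175] [0.563 0.272 0.22 ] [0.546 0.242 0.214]
dark [428 307  34  11 129] [ 0.536 -0.232  0.001] [ 0.551 -0.174  0.1  ] [ 0.544 -0.2    0.096]
S z>.19 [396 140  16  18 220] [0.532 0.235 0.19 ] [0.569 0.26  0.215] [0.558 0.243 0.206]
S fork/collar [384 152  43  31 823] [0.512 0.209 0.156] [0.613 0.282 0.19 ] [0.576 0.238 0.171]
S dark [397 141  14  22 256] [0.537 0.234 0.175] [0.569 0.258 0.215] [0.561 0.242 0.199]
S dark [182 246  25   4  32] [ 0.541 -0.221  0.089] [ 0.553 -0.177  0.095] [ 0.548 -0.197  0.092]
```

View pics/top0_stand.png

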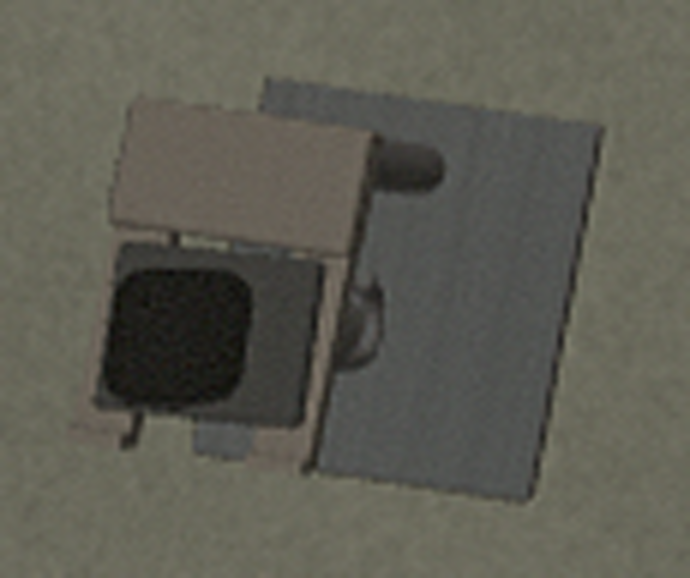

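View pics/top0_basket.png

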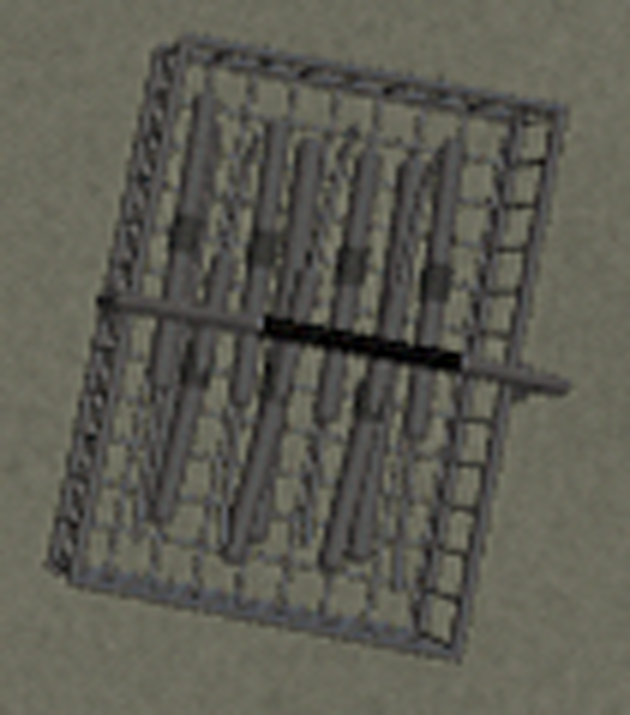

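View pics/sc0_stand.png

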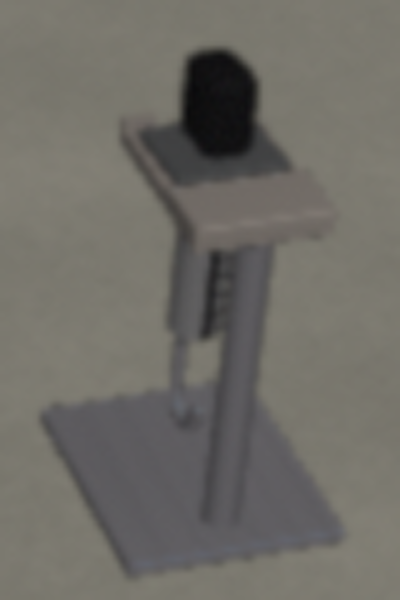

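View pics/sc0_basket.png

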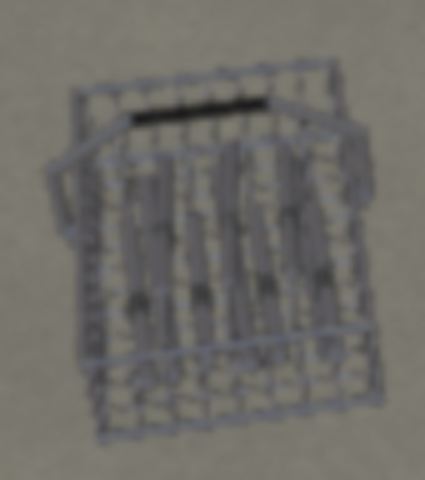

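```bash
python3 - <<'E'
from h import *
im,d,c=load('top'); W=cloud(d,c)
cr=np.array([[185,42],[562,108],[462,655],[75,583]])/[6,5.5]+[385,250]
P=np.array([ray(c,u-.5+.08,v-.5+.08,.044) for u,v in cr]); print(np.round(P,4)); 
e=P.mean(0);x=(P[0]+P[1]-P[2]-P[3])/2; y=(P[0]+P[3]-P[1]-P[2])/2
print('rim centre',e,np.linalg.norm(x),np.linalg.norm(y),'yaw',np.arctan2(x[1],x[0]),np.arctan2(-y[0],y[1]))
for n in ['top','scene']:
    im,d,c=load(n); W=cloud(d,c)
    m=(W[...,0]>.4)&(W[...,0]<.7)&(W[...,1]<-.11)&(W[...,1]>-.3)
    mm=m&(W[...,2]>.037)&(W[...,2]<.052); p=W[mm][:,:2].astype(np.float32); 
    (cx,cy),(w,h),a=cv2.minAreaRect(p); print(n,'rim rect',cx,cy,w,h,a)
    # bar: sleeve dark
    s=m&(im.max(-1)<45); v,u=np.nonzero(s); 
    nlab,l,st,ce=cv2.connectedComponentsWithStats(s.astype(np.uint8)); k=1+np.argmax(st[1:,4]); s=l==k
    v,u=np.nonzero(s); q=np.stack([u,v],1).astype(float); cc=q.mean(0); D=np.linalg.svd(q-cc)[2][0]; t=(q-cc)@D
    ends=[cc+D*t.min(),cc+D*t.max()]
    for z in (.086,.093,.096): 
        E=[ray(c,*x_,z) for x_ in ends]; print(z,np.round(E,4).tolist(),np.round(ray(c,*cc,z),4))
    print('bar z',np.nanmedian(W[s][:,2]),np.nanpercentile(W[s][:,2],90))
    b=m&(W[...,2]>.078)&(W[...,2]<.11); p=W[b][:,:2]; pc=p.mean(0); D=np.linalg.svd(p-pc)[2][0]; print('bail',pc,D,np.arctan2(D[0],-D[1]),np.percentile((p-pc)@D,[0,100]))
im,d,c=load('top'); W=cloud(d,c)
m=(W[...,1]>.15)&(W[...,1]<.34)&(W[...,0]>.4)&(W[...,0]<.7)
p=W[m&(W[...,2]>.004)&(W[...,2]<.012)][:,:2].astype(np.float32); print('foot',cv2.minAreaRect(p))
p=W[m&(W[...,2]>.197)][:,:2].astype(np.float32); print('handle',cv2.minAreaRect(p))
p=W[m&(W[...,2]>.163)&(W[...,2]<.185)][:,:2].astype(np.float32); print('fork',cv2.minAreaRect(p))
m2=m&(W[...,2]>.165)&(W[...,2]<.18)&(im.max(-1)<80)&(im.max(-1)>45);print('collar',cv2.minAreaRect(W[m2][:,:2].astype(np.float32)),m2.sum())
E
```

```text
[[ 0.6343 -0.1657  0.044 ]
 [ 0.6127 -0.2696  0.044 ]
 [ 0.4502 -0.2349  0.044 ]
 [ 0.4725 -0.1301  0.044 ]]
rim centre [ 0.5423964  -0.20007941  0.044     ] 0.16592171299076433 0.10659394941195026 yaw -0.21339736244287857 -0.20763307861296706
top rim rect 0.5430635809898376 -0.19775982201099396 0.1201355904340744 0.17010486125946045 77.39987182617188
0.086 [[0.5489, -0.176, 0.086], [0.5368, -0.2293, 0.086]] [ 0.543 -0.202  0.086]
0.093 [[0.549, -0.1746, 0.093], [0.537, -0.2275, 0.093]] [ 0.5431 -0.2005  0.093 ]
0.096 [[0.5491, -0.174, 0.096], [0.537, -0.2268, 0.096]] [ 0.5432 -0.1998  0.096 ]
bar z 0.09549192859849473 0.09734629403309679
bail [ 0.54353813 -0.19652233] [0.21840115 0.97585908] 2.9214168838409496 [-0.05741765  0.05428602]
scene rim rect 0.5466515421867371 -0.1979195922613144 0.12324076890945435 0.17542044818401337 73.80157470703125
0.086 [[0.5463, -0.1739, 0.086], [0.5359, -0.2205, 0.086]] [ 0.5413 -0.1965  0.086 ]
0.093 [[0.5546, -0.1754, 0.093], [0.5443, -0.2216, 0.093]] [ 0.5496 -0.1979  0.093 ]
0.096 [[0.5582, -0.1761, 0.096], [0.5479, -0.2221, 0.096]] [ 0.5532 -0.1985  0.096 ]
bar z 0.09158277587508107 0.0937185488920888
bail [ 0.54742851 -0.19864881] [-0.21209969 -0.97724803] -0.21372303603258472 [-0.05156514  0.05122995]
foot ((0.5497410297393799, 0.245062917470932), (0.1878511607646942, 0.299043208360672), 89.74176788330078)
handle ((0.546052098274231, 0.2472960203886032), (0.02527988702058792, 0.0332413986325264), 85.92474365234375)
fork ((0.5586860179901123, 0.24592052400112152), (0.06062809005379677, 0.09098661690950394), 80.34112548828125)
collar ((0.5579259991645813, 0.2439456284046173), (0.058059483766555786, 0.08885059505701065), 81.81988525390625) 614
```

```bash
cat >> h.py <<'E'
from scipy.spatial.transform import Rotation as Ro
def Rt(ang): # tool pointing down, tool x at angle ang (rad) in world
    ca,sa=np.cos(ang),np.sin(ang); return np.array([[ca,sa,0],[sa,-ca,0],[0,0,-1.]])
def mv(p,ang):
    o=r.get_obs(); R=np.array(o['orientation']); 
    print('t',round(float(o['time']),2),'pos',np.round(o['position'],4),'turn',np.round(np.degrees(Ro.from_matrix(R.T@Rt(ang)).as_rotvec()),2),'shift cm',np.round(R.T@(np.array(p)-o['position'])*100,2),'F',np.round(o['ft_force'],2),'gap',o['finger_gap'])
E
python3 -c "
from h import *
mv([.49,.255,.33],np.pi/2-.17)"
```

```text
t 0.15 pos [0.2923 0.58   0.2429] turn [-1.0e-02  8.0e-02 -1.7e+01] shift cm [-20.14  32.28  -8.68] F [-0.05  0.47  0.04] gap 0.09172056530761045
```

Emit:
{"method": "arm_command", "body": {"commands": [[[0, 0, 0], [-0.5, 1, -2], 100], [[0, 0, -2], [-2, 3.5, -4], 100], [[0, 0, -5], [-4.5, 7, -6], 100], [[0, 0, -8], [-7, 10.5, -8], 100], [[0, 0, -11], [-9, 14, -8.7], 100], [[0, 0, -14], [-11, 17.5, -8.7], 100], [[0, 0, -17], [-13, 21, -8.7], 100], [[0, 0, -17], [-15.5, 25, -8.7], 100], [[0, 0, -17], [-18, 29, -8.7], 100], [[0, 0, -17], [-20.1, 32.3, -8.7], 100]]}}

```text
time: 0.98
position: [0.4829, 0.2673, 0.3307]
orientation: [[0.169, 0.986, 0.0], [0.986, -0.169, -0.0], [-0.0, 0.0, -1.0]]
ft_force: [0.6, 0.9, 0.5]
finger_gap: 0.092
```

Emit:
{"method": "arm_command", "body": {"commands": [[[0, 0, 0], [0, 0, 0], 100], [[0, 0, 0], [0, 0, 0], 100]]}}

```text
time: 1.15
position: [0.4841, 0.2657, 0.3303]
orientation: [[0.176, 0.984, -0.0], [0.984, -0.176, -0.001], [-0.001, 0.0, -1.0]]
ft_force: [-0.0, 1.1, 0.1]
finger_gap: 0.0918
```

```bash
python3 -c "
from h import *
grab('wrist','wrist1.png')
mv([.49,.255,.33],np.pi/2-.17)"
```

```text
t 1.2 pos [0.4826 0.2683 0.3304] turn [-0.04  0.   -0.16] shift cm [-1.18  0.96  0.04] F [-1.05  0.5  -0.06] gap 0.0916770883539396
```

View pics/wrist1.png

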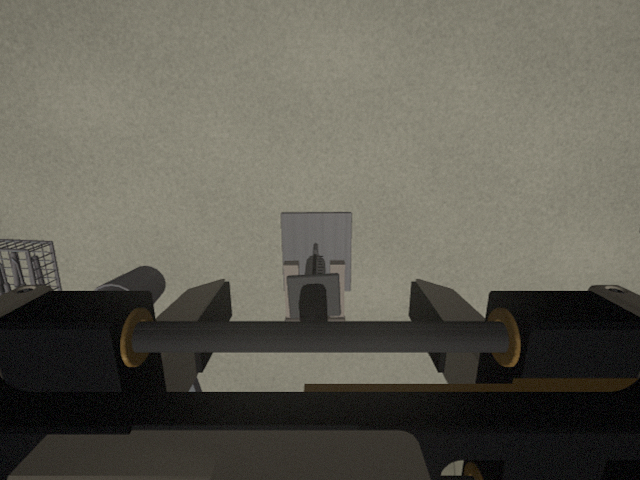

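Emit:
{"method": "arm_command", "body": {"commands": [[[0, 0, 0], [-0.3, 2, 0], 100], [[0, 0, 0], [-0.5, 5, 0], 100], [[0, 0, 0], [-0.5, 8, 0], 100], [[0, 0, 0], [-0.5, 10.5, 0], 100], [[0, 0, 0], [-0.5, 12, 0], 100], [[0, 0, 0], [-0.5, 12, 0], 100], [[0, 0, 0], [-0.5, 12, 0], 100]]}}

```text
time: 1.78
position: [0.5988, 0.2459, 0.3298]
orientation: [[0.167, 0.986, -0.002], [0.986, -0.167, 0.001], [0.0, -0.002, -1.0]]
ft_force: [-0.3, 0.4, -0.6]
finger_gap: 0.0917
```

```bash
python3 -c "
from h import *
im,d,c=grab('wrist','wrist2.png')
cv2.imwrite('pics/wrist2c.png',cv2.resize(cv2.cvtColor(im[80:280,200:440],cv2.COLOR_RGB2BGR),None,fx=3,fy=3,interpolation=cv2.INTER_CUBIC))
for i in range(3): mv([.546,.243,.25],np.pi/2-.17); cams.grab_frame('top')"
```

```text
t 1.83 pos [0.5981 0.2463 0.3302] turn [-0.12 -0.03  0.16] shift cm [-1.19 -5.07  8.03] F [-0.85 -0.4  -0.51] gap 0.09170549073907007
t 1.88 pos [0.5979 0.2462 0.3305] turn [-0.09 -0.03  0.18] shift cm [-1.19 -5.05  8.06] F [ 0.27  0.2  -0.16] gap 0.09165993455674185
t 1.93 pos [0.598  0.246  0.3308] turn [-0.05 -0.03  0.17] shift cm [-1.16 -5.07  8.09] F [-0.29  0.52  0.32] gap 0.09178981304503114
```

View pics/wrist2c.png

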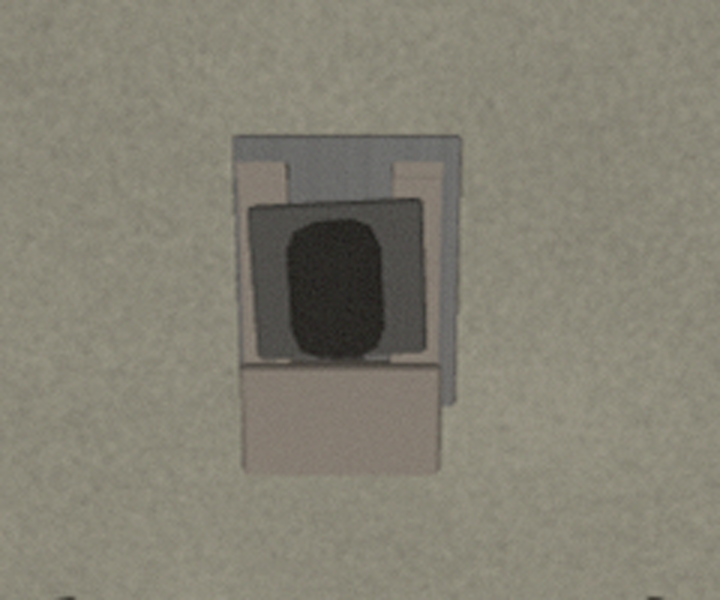

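The crop shows the collar corners at about (250,208), (421,200), (426,352) and (260,358), and the prong inner edges at columns 287 and 393 at row 162. The scale is turned about 0.05 rad from the fork.

```bash
python3 - <<'E'
from h import *
im,d,c=load('wrist')
f=lambda a,b,z: ray(c,200+(a+.5)/3-.5,80+(b+.5)/3-.5,z)
P=np.array([f(*q,.176) for q in [(250,208),(421,200),(426,352),(260,358)]]); m=P.mean(0)
ex=(P[2]+P[3]-P[0]-P[1])/2; ey=(P[1]+P[2]-P[0]-P[3])/2
print('collar',m,np.linalg.norm(ex),np.linalg.norm(ey),'yaw',np.arctan2(ex[1],ex[0]),np.arctan2(-ey[0],ey[1]))
Q=np.array([f(*q,.170) for q in [(287,162),(393,162),(238,162),(443,162)]]); print('prong tips',Q)
e=Q[1]-Q[0]; yaw=np.arctan2(-e[0],e[1]); t=(Q[2]+Q[3])/2; print('stand yaw',yaw,'seat',t+.031*np.array([np.cos(yaw),np.sin(yaw),0]),np.linalg.norm(e))
F=np.array([f(*q,.008) for q in [(234,136),(461,136),(455,404)]]);print('foot',F, np.arctan2(-(F[1]-F[0])[0],(F[1]-F[0])[1]),np.arctan2(*(F[2]-F[1])[[1,0]]))
B=np.array([f(*q,.216) for q in [(291,222),(380,222),(381,340),(293,345)]]);print('block approx',B.mean(0))
W=cloud(d,c); m=W[...,2]>.205; m[300:]=0; p=W[m]; print('depth block',np.nanmin(p,0),np.nanmax(p,0),cv2.minAreaRect(p[:,:2].astype(np.float32)))
o=r.get_obs(); R=cv2.Rodrigues(np.array(c['rvec'],float))[0]; print('cam rel tcp', np.array(o['orientation']).T@(-R.T@np.array(c['tvec']).ravel()-o['position']))
E
```

```text
collar [0.54623529 0.24990826 0.176     ] 0.04260628077784379 0.048421932052598704 yaw -0.12279471425459657 -0.1270842070255157
prong tips [[0.51150805 0.24081638 0.17      ]
 [0.51652612 0.2704853  0.17      ]
 [0.50918866 0.22710316 0.17      ]
 [0.51889342 0.28448178 0.17      ]]
stand yaw -0.16754984830659422 seat [0.54460693 0.25062269 0.17      ] 0.03009029436018858
foot [[0.48996504 0.21010601 0.008     ]
 [0.50637269 0.30712626 0.008     ]
 [0.62280206 0.28788915 0.008     ]] -0.16753068327233891 -0.16374619890299258
block approx [0.54374373 0.25038467 0.216     ]
depth block [0.5287018  0.16733905 0.20514661] [0.6063209  0.33870378 0.39185137] ((0.5644951462745667, 0.25283122062683105), (0.1737700253725052, 0.0687660202383995), 80.07695770263672)
cam rel tcp [ 0.00152671 -0.07469144 -0.14042698]
```

```bash
python3 -c "
from h import *
mv([.546,.250,.199],np.pi/2-.125)"
```

```text
t 1.98 pos [0.5982 0.2457 0.331 ] turn [-0.02 -0.03 -2.42] shift cm [-0.45 -5.21 13.2 ] F [-0.05  0.29 -0.25] gap 0.09219090224026678
```

Emit:
{"method": "arm_command", "body": {"commands": [[[0, 0, -1], [-0.2, -1.5, 1], 100], [[0, 0, -2.4], [-0.4, -3.5, 3], 100], [[0, 0, -2.4], [-0.45, -5, 5], 100], [[0, 0, -2.4], [-0.45, -5.2, 7], 100], [[0, 0, -2.4], [-0.45, -5.2, 9], 100], [[0, 0, -2.4], [-0.45, -5.2, 11], 100], [[0, 0, -2.4], [-0.45, -5.2, 12.5], 100], [[0, 0, -2.4], [-0.45, -5.2, 13.1], 100], [[0, 0, -2.4], [-0.45, -5.2, 13.1], 100], [[0, 0, -2.4], [-0.45, -5.2, 13.1], 100]]}}

```text
time: 2.82
position: [0.5475, 0.249, 0.2004]
orientation: [[0.127, 0.992, 0.0], [0.992, -0.127, 0.0], [0.0, 0.0, -1.0]]
ft_force: [0.7, 0.3, 0.1]
finger_gap: 0.0919
```

```bash
python3 -c "
from h import *
im,d,c=grab('scene'); cv2.imwrite('pics/s2.png',cv2.resize(cv2.cvtColor(im[70:270,300:500],cv2.COLOR_RGB2BGR),None,fx=3,fy=3))
mv([.546,.250,.199],np.pi/2-.125)"
```

```text
t 2.87 pos [0.5481 0.249  0.201 ] turn [ 0.08 -0.06 -0.16] shift cm [ 0.07 -0.22  0.2 ] F [-0.81  0.27 -0.07] gap 0.09181595727926148
```

View pics/s2.png

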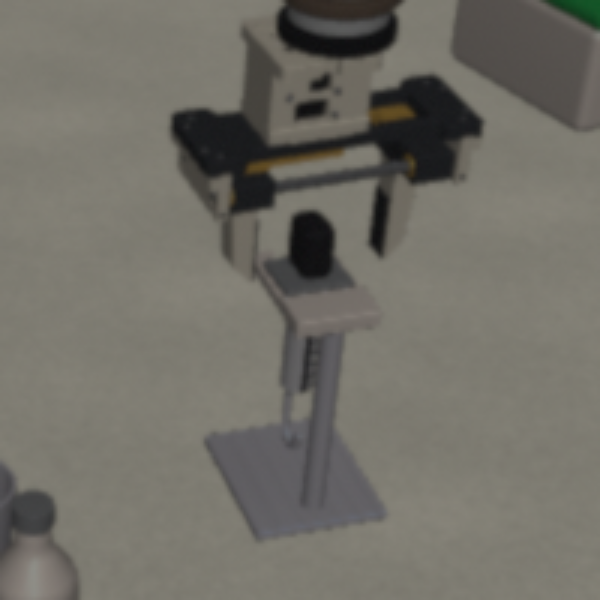

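Emit:
{"method": "arm_command", "body": {"commands": [[[0, 0, 0], [0, -0.15, 0.1], 60], [[0, 0, 0], [0, -0.15, 0.1], 30], [[0, 0, 0], [0, -0.15, 0.1], 20], [[0, 0, 0], [0, -0.15, 0.1], 10], [[0, 0, 0], [0, -0.15, 0.1], 0], [[0, 0, 0], [0, -0.15, 0.1], 0], [[0, 0, 0], [0, -0.15, 0.1], 0], [[0, 0, 0], [0, -0.15, 0.1], 0], [[0, 0, 0], [0, -0.15, 0.1], 0], [[0, 0, 0], [0, -0.15, 0.1], 0]], "squeeze": 45}}

```text
time: 3.7
position: [0.5462, 0.2486, 0.1987]
orientation: [[0.128, 0.992, -0.0], [0.992, -0.128, 0.0], [-0.0, -0.0, -1.0]]
ft_force: [0.1, -0.6, -0.4]
finger_gap: 0.0298
```

```bash
python3 -c "
from h import *
mv([.546,.250,.199],np.pi/2-.125)"
```

```text
t 3.7 pos [0.5462 0.2486 0.1987] turn [-0.01  0.   -0.18] shift cm [ 0.14 -0.04 -0.03] F [ 0.14 -0.59 -0.38] gap 0.02980416933131723
```

Emit:
{"method": "arm_command", "body": {"commands": [[[0, 0, 0], [0, 0, 0], 0], [[0, 0, 0], [0, 0, 0], 0], [[0, 0, 0], [0, 0, 0], 0], [[0, 0, 0], [0, 0, 0], 0]]}}

```text
time: 4.03
position: [0.5462, 0.2486, 0.1987]
orientation: [[0.128, 0.992, -0.0], [0.992, -0.128, -0.0], [-0.0, -0.0, -1.0]]
ft_force: [-0.6, 0.3, 0.2]
finger_gap: 0.0238
```

Emit:
{"method": "arm_command", "body": {"commands": [[[0, 0, 0], [0, 0, -0.3], 0], [[0, 0, 0], [0, 0, -0.8], 0], [[0, 0, 0], [0, 0, -1.4], 0], [[0, 0, 0], [0, 0, -1.8], 0], [[0, 0, 0], [0, 0, -1.8], 0], [[0, 0, 0], [0.04, -1, -1.8], 0], [[0, 0, 0], [0.1, -2.5, -1.8], 0], [[0, 0, 0], [0.16, -4, -1.8], 0], [[0, 0, 0], [0.24, -6, -1.8], 0], [[0, 0, 0], [0.32, -8, -1.8], 0]]}}

```text
time: 4.87
position: [0.4656, 0.262, 0.2164]
orientation: [[0.128, 0.992, -0.001], [0.992, -0.128, -0.0], [-0.0, -0.001, -1.0]]
ft_force: [0.4, 0.7, -1.8]
finger_gap: 0.0238
```

Emit:
{"method": "arm_command", "body": {"commands": [[[0, 0, 0], [0, -1, 0], 0], [[0, 0, 0], [0, -1, -2], 0], [[0, 0, 0], [0, -1, -4], 0], [[0, 0, 0], [0, -1, -4], 0]]}}

```text
time: 5.2
position: [0.4588, 0.2647, 0.2604]
orientation: [[0.127, 0.992, 0.006], [0.992, -0.127, 0.003], [0.004, 0.005, -1.0]]
ft_force: [0.7, 0.9, -1.1]
finger_gap: 0.0239
```

```bash
python3 -c "
from h import *
im,d,c=grab('scene'); cv2.imwrite('pics/s3.png',cv2.resize(cv2.cvtColor(im[50:250,300:500],cv2.COLOR_RGB2BGR),None,fx=3,fy=3))
mv([.546,.250,.199],np.pi/2-.125)
print(proj(c,[[.466,.26,.19]]))"
```

```text
t 5.25 pos [0.4585 0.2642 0.2587] turn [ 0.23 -0.15 -0.18] shift cm [-0.3   8.84  6.  ] F [-0.13  0.81 -2.11] gap 0.02361562284644461
[[387.65802892 132.53571603]]
```

View pics/s3.png

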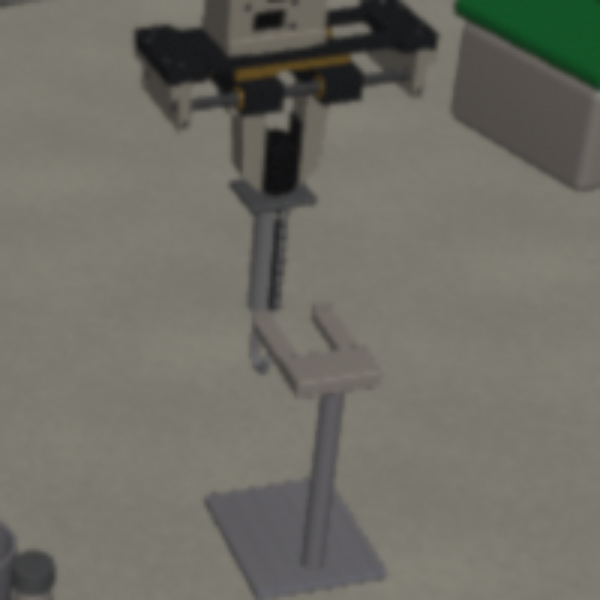

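```bash
python3 -c "
from h import *
mv([.494,-.190,.30],np.pi/2-.21)"
```

```text
t 5.25 pos [0.4585 0.2642 0.2587] turn [ 0.22 -0.16  4.69] shift cm [-44.58   9.34  -4.21] F [-0.13  0.81 -2.11] gap 0.02361562284644461
```

Emit:
{"method": "arm_command", "body": {"commands": [[[0, 0, 0], [-1, 0, -1], 0], [[0, 0, 0], [-3, 0.5, -2], 0], [[0, 0, 0.5], [-6, 1, -3], 0], [[0, 0, 1], [-9, 1.5, -4], 0], [[0, 0, 1.5], [-12.5, 2, -4], 0], [[0, 0, 2], [-16, 3, -4], 0], [[0, 0, 2.5], [-19.5, 4, -4], 0], [[0, 0, 3], [-23, 5, -4], 0], [[0, 0, 3.5], [-26.5, 6, -4], 0], [[0, 0, 4], [-30, 7, -4], 0]]}}

```text
time: 6.08
position: [0.4872, -0.0458, 0.2961]
orientation: [[0.198, 0.98, -0.002], [0.98, -0.198, -0.0], [-0.0, -0.002, -1.0]]
ft_force: [1.0, -0.3, -1.7]
finger_gap: 0.024
```

```bash
python3 -c "
from h import *
mv([.494,-.190,.30],np.pi/2-.21)"
```

```text
t 6.08 pos [ 0.4872 -0.0458  0.2961] turn [-0.09  0.02  0.62] shift cm [-14.     3.52  -0.39] F [ 1.04 -0.27 -1.69] gap 0.024025710829296925
```

Emit:
{"method": "arm_command", "body": {"commands": [[[0, 0, 0.3], [-2.5, 0.7, 0], 0], [[0, 0, 0.6], [-5, 1.4, 0], 0], [[0, 0, 0.6], [-7.5, 2, 0], 0], [[0, 0, 0.6], [-10, 2.5, 0], 0], [[0, 0, 0.6], [-12, 3, 0], 0], [[0, 0, 0.6], [-13, 3.4, 0], 0], [[0, 0, 0.6], [-13, 3.4, 0], 0], [[0, 0, 0.6], [-13, 3.4, 0], 0], [[0, 0, 0.6], [-13, 3.4, 0], 0]]}}

```text
time: 6.83
position: [0.4961, -0.1755, 0.2963]
orientation: [[0.205, 0.979, -0.001], [0.979, -0.205, 0.001], [0.001, -0.001, -1.0]]
ft_force: [0.2, 0.4, -1.3]
finger_gap: 0.024
```

```bash
python3 -c "
from h import *
mv([.494,-.190,.2357],np.pi/2-.21)
grab('wrist','wrist3.png'); 
im,d,c=grab('top'); cv2.imwrite('pics/t3.png',cv2.resize(cv2.cvtColor(im[200:400,340:540],cv2.COLOR_RGB2BGR),None,fx=3,fy=3))
mv([.494,-.190,.2357],np.pi/2-.21)"
```

```text
t 6.83 pos [ 0.4961 -0.1755  0.2963] turn [-0.06 -0.07  0.19] shift cm [-1.47  0.1   6.06] F [ 0.2   0.37 -1.34] gap 0.02402431857631665
t 6.93 pos [ 0.4963 -0.1755  0.2966] turn [-0.03 -0.04  0.24] shift cm [-1.48  0.07  6.09] F [ 0.21  0.01 -2.42] gap 0.023297057142740805
```

View pics/wrist3.png

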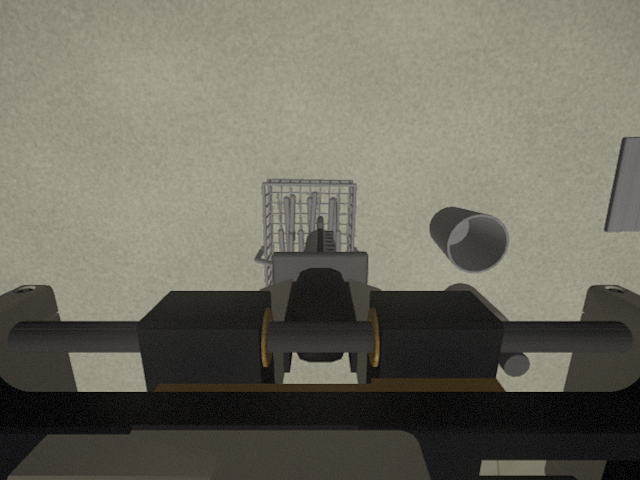

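View pics/t3.png

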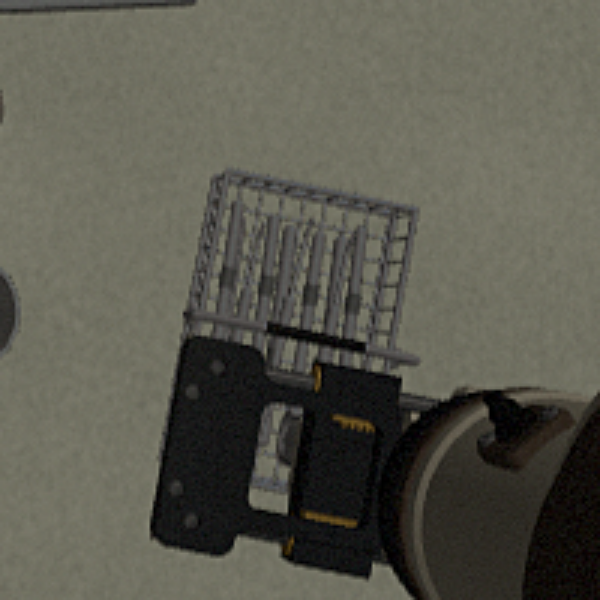

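The wrist view shows the basket's near rim corners at about (263,183) and (356,182), level with the tool. The scene is clear, with the beaker off to the right. I'll check the basket's centre line from the rim.

```bash
python3 -c "
from h import *
im,d,c=load('wrist')
P=[ray(c,u,v,.044) for u,v in [(264.5,184),(354.5,183.5)]]; print(np.round(P,4)); e=P[1]-P[0]; y=np.arctan2(-e[0],e[1]); print(np.linalg.norm(e),y, (P[0]+P[1])/2+.083*np.array([np.cos(y),np.sin(y),0]))
cv2.imwrite('pics/w3c.png',cv2.resize(cv2.cvtColor(im[165:285,230:390],cv2.COLOR_RGB2BGR),None,fx=5,fy=5,interpolation=cv2.INTER_CUBIC))
"
```

```text
[[ 0.4522 -0.2303  0.044 ]
 [ 0.473  -0.1282  0.044 ]]
0.10418511616822934 -0.20098323075697805 [ 0.54393515 -0.19580782  0.044     ]
```

View pics/w3c.png

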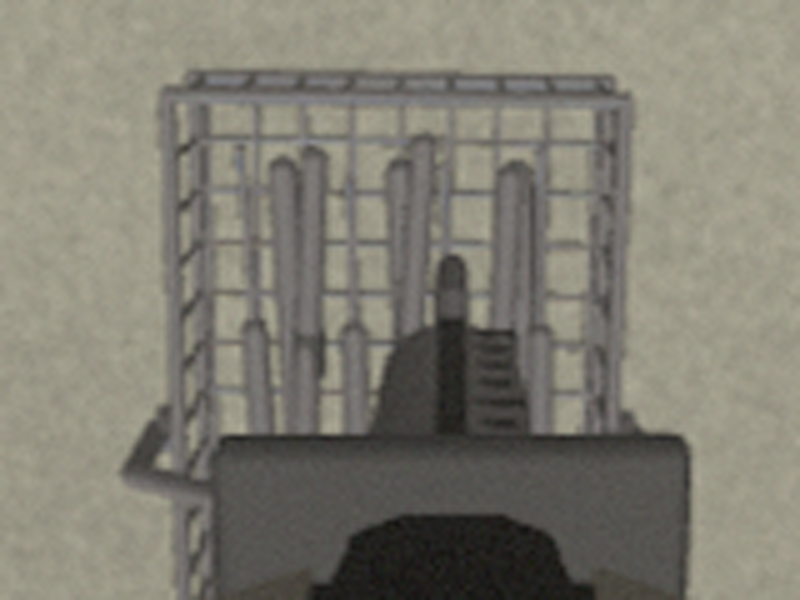

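```bash
python3 -c "
from h import *
mv([.4945,-.1876,.2357],np.pi/2-.212)"
```

```text
t 6.93 pos [ 0.4963 -0.1755  0.2966] turn [-0.03 -0.04  0.36] shift cm [-1.23  0.07  6.09] F [ 0.21  0.01 -2.42] gap 0.023297057142740805
```

Emit:
{"method": "arm_command", "body": {"commands": [[[0, 0, 0.3], [-0.6, 0, 0.5], 0], [[0, 0, 0.3], [-1.2, 0, 1.5], 0], [[0, 0, 0.3], [-1.2, 0, 2.5], 0], [[0, 0, 0.3], [-1.2, 0, 3.5], 0], [[0, 0, 0.3], [-1.2, 0, 4.5], 0], [[0, 0, 0.3], [-1.2, 0, 5.5], 0], [[0, 0, 0.3], [-1.2, 0, 6.1], 0], [[0, 0, 0.3], [-1.2, 0, 6.1], 0], [[0, 0, 0.3], [-1.2, 0, 6.1], 0], [[0, 0, 0.3], [-1.2, 0, 6.1], 0]]}}

```text
time: 7.77
position: [0.4941, -0.1891, 0.2361]
orientation: [[0.212, 0.977, 0.001], [0.977, -0.212, -0.0], [-0.0, 0.001, -1.0]]
ft_force: [0.9, 0.8, -1.4]
finger_gap: 0.0236
```

```bash
python3 -c "
from h import *
mv([.5435,-.198,.2357],np.pi/2-.212)
im,d,c=grab('scene'); cv2.imwrite('pics/s4.png',cv2.resize(cv2.cvtColor(im[190:330,120:260],cv2.COLOR_RGB2BGR),None,fx=4,fy=4,interpolation=cv2.INTER_CUBIC))
"
```

```text
t 7.77 pos [ 0.4941 -0.1891  0.2361] turn [ 0.04  0.   -0.09] shift cm [0.18 5.01 0.04] F [ 0.92  0.8  -1.42] gap 0.023599464523182755
```

View pics/s4.png

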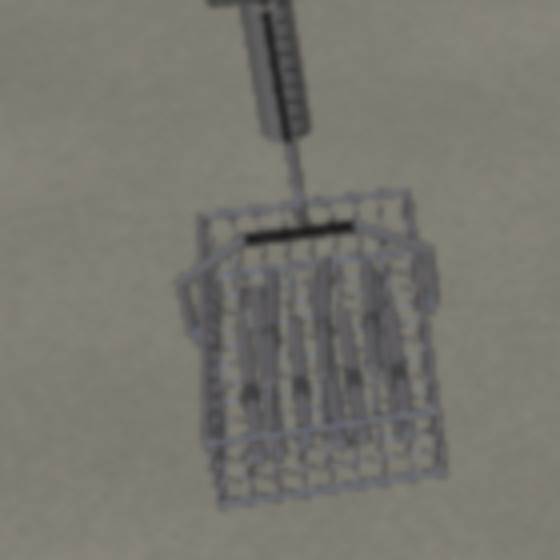

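Emit:
{"method": "arm_command", "body": {"commands": [[[0, 0, 0], [0.1, 0.5, 0], 0], [[0, 0, 0], [0.1, 1.2, 0], 0], [[0, 0, 0], [0.1, 2, 0], 0], [[0, 0, 0], [0.1, 2.8, 0], 0], [[0, 0, 0], [0.1, 3.5, 0], 0], [[0, 0, 0], [0.1, 4, 0], 0], [[0, 0, 0], [0.1, 4.4, 0], 0], [[0, 0, 0], [0.1, 4.8, 0], 0], [[0, 0, 0], [0.1, 5.1, 0], 0], [[0, 0, 0], [0.1, 5.1, 0], 0]]}}

```text
time: 8.65
position: [0.5443, -0.199, 0.2356]
orientation: [[0.212, 0.977, 0.0], [0.977, -0.212, -0.0], [0.0, 0.0, -1.0]]
ft_force: [-0.1, 0.1, -2.3]
finger_gap: 0.0237
```

```bash
python3 -c "
from h import *
mv([.5435,-.198,.2357],np.pi/2-.212)
im,d,c=grab('scene'); cv2.imwrite('pics/s5.png',cv2.resize(cv2.cvtColor(im[190:330,120:260],cv2.COLOR_RGB2BGR),None,fx=4,fy=4,interpolation=cv2.INTER_CUBIC))
im,d,c=grab('top'); cv2.imwrite('pics/t5.png',cv2.resize(cv2.cvtColor(im[240:400,360:520],cv2.COLOR_RGB2BGR),None,fx=3.5,fy=3.5,interpolation=cv2.INTER_CUBIC))
"
```

```text
t 8.65 pos [ 0.5443 -0.199   0.2356] turn [ 0.01 -0.   -0.09] shift cm [ 0.08 -0.1  -0.01] F [-0.09  0.13 -2.3 ] gap 0.023736580053375825
```

View pics/s5.png

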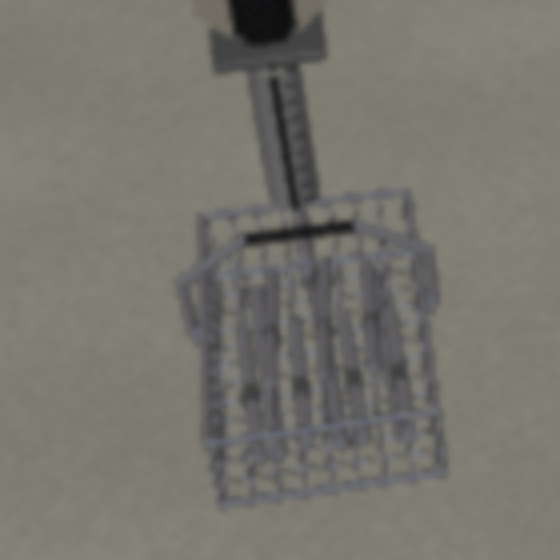

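View pics/t5.png

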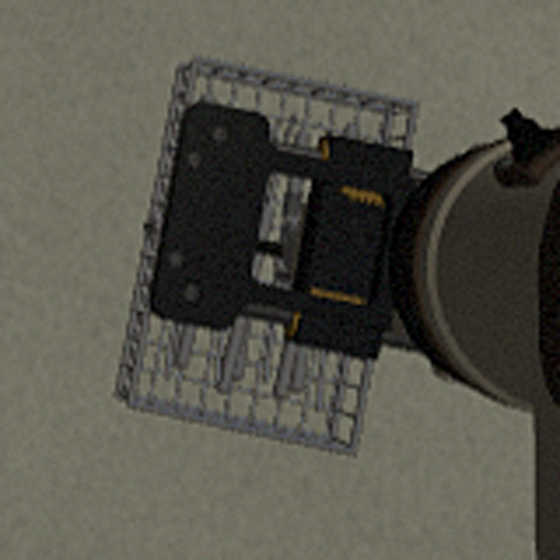

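Emit:
{"method": "arm_command", "body": {"commands": [[[0, 0, 0], [0.05, 0, -0.2], 0], [[0, 0, 0], [0.05, 0.1, -0.5], 0], [[0, 0, 0], [0.05, 0.1, -0.8], 0], [[0, 0, 0], [0.05, 0.1, -1.1], 0], [[0, 0, 0], [0.05, 0.1, -1.4], 0], [[0, 0, 0], [0.05, 0.1, -1.7], 0], [[0, 0, 0], [0.05, 0.1, -2.0], 0], [[0, 0, 0], [0.05, 0.1, -2.3], 0], [[0, 0, 0], [0.05, 0.1, -2.6], 0], [[0, 0, 0], [0.05, 0.1, -2.6], 0]]}}

```text
time: 9.58
position: [0.545, -0.1987, 0.2623]
orientation: [[0.212, 0.977, 0.0], [0.977, -0.212, -0.0], [-0.0, 0.0, -1.0]]
ft_force: [-0.6, 1.0, -3.4]
finger_gap: 0.0238
```

```bash
python3 -c "
from h import *
F=[]
for i in range(5):
  im,d,c=grab('scene'); F.append(r.get_obs()['ft_force'])
print(np.mean(F,0),np.std(F,0))
mv([.5435,-.198,.2357],np.pi/2-.212)
cv2.imwrite('pics/s6.png',cv2.resize(cv2.cvtColor(im[190:330,120:260],cv2.COLOR_RGB2BGR),None,fx=4,fy=4,interpolation=cv2.INTER_CUBIC))
"
```

```text
[ 0.09613768 -0.29822286 -2.44797872] [0.16816311 0.25972111 0.55039192]
t 9.83 pos [ 0.5448 -0.1986  0.2615] turn [-0.02 -0.   -0.1 ] shift cm [ 0.03 -0.14  2.58] F [-0.19 -0.28 -1.74] gap 0.02405059856884997
```

View pics/s6.png

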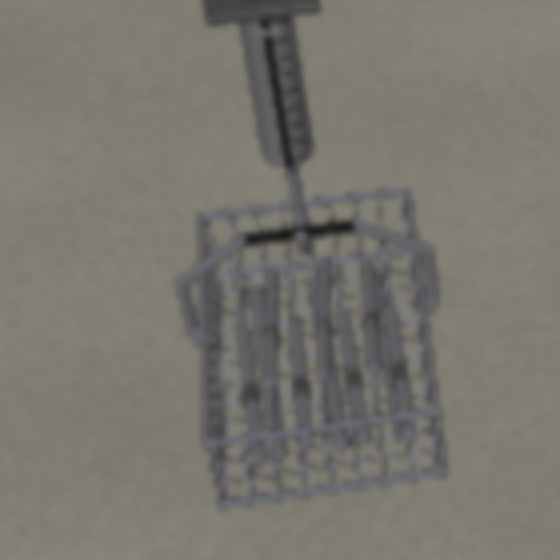

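Emit:
{"method": "arm_command", "body": {"commands": [[[0, 0, 0], [0, 0, -0.2], 0], [[0, 0, 0], [0, 0, -0.5], 0], [[0, 0, 0], [0, 0, -0.8], 0], [[0, 0, 0], [0, 0, -1.1], 0], [[0, 0, 0], [0, 0, -1.4], 0], [[0, 0, 0], [0, 0, -1.7], 0], [[0, 0, 0], [0, 0, -2.0], 0], [[0, 0, 0], [0, 0, -2.3], 0], [[0, 0, 0], [0, 0, -2.5], 0], [[0, 0, 0], [0, 0, -2.5], 0]]}}

```text
time: 10.67
position: [0.5449, -0.1987, 0.2871]
orientation: [[0.212, 0.977, 0.0], [0.977, -0.212, -0.0], [-0.0, 0.0, -1.0]]
ft_force: [0.2, 0.7, -6.5]
finger_gap: 0.0236
```

```bash
cat > chk.py <<'E'
from h import *
import sys
F=[];P=[]
for i in range(4):
  im,d,c=grab('scene'); o=r.get_obs(); F.append(o['ft_force']); P.append(o['position'])
print(np.round(np.mean(F,0),2),np.std(F,0).round(2),np.mean(P,0).round(4))
mv([.5435,-.198,.2357],np.pi/2-.212)
z=cloud(d,c)[215:330,150:250]; 
m=(z[...,0]>.44)&(z[...,0]<.65)&(z[...,1]<-.11); 
cv2.imwrite('pics/%s.png'%sys.argv[1],cv2.resize(cv2.cvtColor(im[190:330,120:260],cv2.COLOR_RGB2BGR),None,fx=4,fy=4,interpolation=cv2.INTER_CUBIC))
# template track of the basket's near end against reference
ref=cv2.imread('pics/scene0.png'); cur=cv2.cvtColor(im,cv2.COLOR_RGB2BGR)
# near-end rim patch
t=ref[270:320,165:235]; s=cur[235:345,145:255]; q=cv2.matchTemplate(s,t,cv2.TM_CCOEFF_NORMED); _,v,_,l=cv2.minMaxLoc(q); 
x,y=l; sub=lambda a,b,c_: (a-c_)/(2*(a-2*b+c_)) if a-2*b+c_ else 0
dx=sub(q[y,x-1],v,q[y,x+1]);dy=sub(q[y-1,x],v,q[y+1,x])
du,dv=x+dx+145-165,y+dy+235-270
k=proj(c,[[.46,-.19,.03],[.46,-.19,.04],[.47,-.19,.03],[.46,-.18,.03]])
print('shift px',round(du,2),round(dv,2),'score',round(v,3),'px per cm z/x/y',(k[1:]-k[0]).round(2).tolist(), 'height mm est',-dv/abs((k[1]-k[0])[1])*10)
E
python3 chk.py s7
```

```text
[ 0.34  0.33 -5.44] [0.13 0.16 0.21] [ 0.5449 -0.1987  0.2866]
t 10.87 pos [ 0.5448 -0.1986  0.2865] turn [-0.  -0.  -0.1] shift cm [ 0.03 -0.14  5.08] F [ 0.48  0.07 -5.25] gap 0.024061354387648386
shift px 0.02 0.09 score 0.971 px per cm z/x/y [[-0.64, -3.69], [1.28, 2.85], [4.68, -1.27]] height mm est -0.24881592317577486
```

View pics/s7.png

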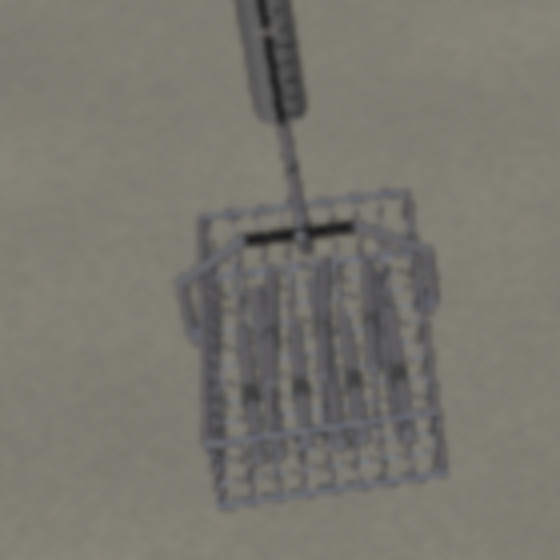

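Emit:
{"method": "arm_command", "body": {"commands": [[[0, 0, 0], [0, 0, -0.15], 0], [[0, 0, 0], [0, 0, -0.3], 0], [[0, 0, 0], [0, 0, -0.45], 0], [[0, 0, 0], [0, 0, -0.6], 0], [[0, 0, 0], [0, 0, -0.75], 0], [[0, 0, 0], [0, 0, -0.9], 0], [[0, 0, 0], [0, 0, -1.05], 0], [[0, 0, 0], [0, 0, -1.2], 0], [[0, 0, 0], [0, 0, -1.2], 0]]}}

```text
time: 11.62
position: [0.5451, -0.1987, 0.2991]
orientation: [[0.212, 0.977, 0.001], [0.977, -0.212, -0.0], [-0.0, 0.001, -1.0]]
ft_force: [-0.3, -0.3, -6.2]
finger_gap: 0.0235
```

```bash
python3 chk.py s8
```

```text
[ 0.07  0.05 -6.2 ] [0.71 0.56 0.43] [ 0.5449 -0.1987  0.2988]
t 11.82 pos [ 0.5448 -0.1986  0.2986] turn [-0.01 -0.   -0.1 ] shift cm [ 0.03 -0.14  6.29] F [-1.02 -0.18 -6.91] gap 0.023586187110778752
shift px 0.13 -2.32 score 0.929 px per cm z/x/y [[-0.64, -3.69], [1.28, 2.85], [4.68, -1.27]] height mm est 6.294124380541567
```

Emit:
{"method": "arm_command", "body": {"commands": [[[0, 0, 0], [0, 0, -0.1], 0], [[0, 0, 0], [0, 0, -0.25], 0], [[0, 0, 0], [0, 0, -0.4], 0], [[0, 0, 0], [0, 0, -0.55], 0], [[0, 0, 0], [0, 0, -0.7], 0], [[0, 0, 0], [0, 0, -0.82], 0], [[0, 0, 0], [0, 0, -0.9], 0], [[0, 0, 0], [0, 0, -0.95], 0], [[0, 0, 0], [0, 0, -0.95], 0]]}}

```text
time: 12.57
position: [0.5449, -0.1987, 0.3084]
orientation: [[0.212, 0.977, 0.0], [0.977, -0.212, -0.0], [0.0, 0.0, -1.0]]
ft_force: [-0.4, 0.4, -4.8]
finger_gap: 0.0237
```

```bash
python3 chk.py s9; python3 - <<'E'
from h import *
im,d,c=grab('scene'); A=cloud(d,c)
im,d2,c2=grab('top'); B=cloud(d2,c2)
for W,n in((A,'scene'),(B,'top')):
    m=(W[...,0]>.44)&(W[...,0]<.65)&(W[...,1]<-.13)&(W[...,1]>-.28)&(W[...,2]>.02)&(W[...,2]<.09)
    # far/near end rim strips in basket frame
    x=(W[...,0]-.543)*.978-(W[...,1]+.198)*.21; y=(W[...,0]-.543)*.21+(W[...,1]+.198)*.978
    for s in ((x>.075),(x<-.075),(y>.045),(y<-.045)):
        z=W[m&s][:,2]; print(n,z.size,np.percentile(z,[50,90,97]).round(4) if z.size else '')
E
```

```text
[-0.11 -0.4  -6.01] [0.51 0.27 0.37] [ 0.5448 -0.1986  0.3082]
t 12.77 pos [ 0.5448 -0.1986  0.3081] turn [-0.01 -0.   -0.1 ] shift cm [ 0.03 -0.14  7.24] F [-0.75 -0.5  -5.52] gap 0.02382752032791747
shift px -0.37 -5.67 score 0.888 px per cm z/x/y [[-0.64, -3.69], [1.28, 2.85], [4.68, -1.27]] height mm est 15.371230451861596
scene 285 [0.0532 0.0574 0.0587]
scene 166 [0.0545 0.0577 0.059 ]
scene 212 [0.0573 0.0793 0.0874]
scene 298 [0.0549 0.0738 0.0856]
top 252 [0.0586 0.0615 0.0624]
top 236 [0.0593 0.062  0.063 ]
top 430 [0.0595 0.0623 0.0688]
top 154 [0.0582 0.0613 0.0621]
```

View pics/s9.png

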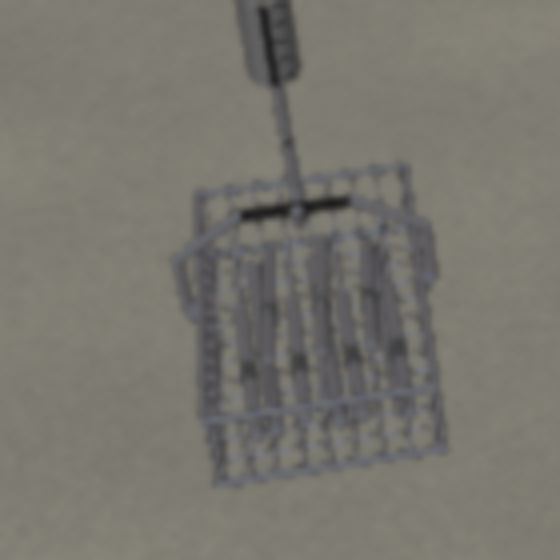

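The picture shows the basket hanging level on the hook, about 15 mm up by the image shift and rim depth of 0.059 m. I'll hold it there.

Emit:
{"method": "arm_command", "body": {"commands": [[[0, 0, 0], [0, 0, 0], 0], [[0, 0, 0], [0, 0, 0], 0], [[0, 0, 0], [0, 0, 0], 0], [[0, 0, 0], [0, 0, 0], 0], [[0, 0, 0], [0, 0, 0], 0], [[0, 0, 0], [0, 0, 0], 0], [[0, 0, 0], [0, 0, 0], 0], [[0, 0, 0], [0, 0, 0], 0], [[0, 0, 0], [0, 0, 0], 0], [[0, 0, 0], [0, 0, 0], 0]]}}

```text
time: 13.7
position: [0.5449, -0.1986, 0.3082]
orientation: [[0.212, 0.977, 0.0], [0.977, -0.212, 0.0], [0.0, 0.0, -1.0]]
ft_force: [-0.3, 0.0, -4.4]
finger_gap: 0.0235
```

Emit:
{"method": "arm_command", "body": {"commands": [[[0, 0, 0], [0, 0, 0], 0], [[0, 0, 0], [0, 0, 0], 0], [[0, 0, 0], [0, 0, 0], 0], [[0, 0, 0], [0, 0, 0], 0], [[0, 0, 0], [0, 0, 0], 0], [[0, 0, 0], [0, 0, 0], 0], [[0, 0, 0], [0, 0, 0], 0], [[0, 0, 0], [0, 0, 0], 0], [[0, 0, 0], [0, 0, 0], 0], [[0, 0, 0], [0, 0, 0], 0]]}}

```text
time: 14.53
position: [0.5449, -0.1986, 0.3082]
orientation: [[0.212, 0.977, -0.0], [0.977, -0.212, 0.0], [0.0, -0.0, -1.0]]
ft_force: [-0.2, -0.2, -6.3]
finger_gap: 0.0238
```

Emit:
{"method": "arm_command", "body": {"commands": [[[0, 0, 0], [0, 0, 0], 0], [[0, 0, 0], [0, 0, 0], 0], [[0, 0, 0], [0, 0, 0], 0], [[0, 0, 0], [0, 0, 0], 0], [[0, 0, 0], [0, 0, 0], 0], [[0, 0, 0], [0, 0, 0], 0], [[0, 0, 0], [0, 0, 0], 0], [[0, 0, 0], [0, 0, 0], 0], [[0, 0, 0], [0, 0, 0], 0], [[0, 0, 0], [0, 0, 0], 0]]}}

```text
time: 15.37
position: [0.5448, -0.1987, 0.3082]
orientation: [[0.212, 0.977, -0.0], [0.977, -0.212, -0.0], [-0.0, -0.0, -1.0]]
ft_force: [0.6, 0.4, -5.2]
finger_gap: 0.0237
```

```bash
python3 chk.py s10
```

```text
[-0.17  0.24 -5.73] [0.28 0.46 0.49] [ 0.5449 -0.1986  0.3082]
t 15.57 pos [ 0.5449 -0.1986  0.3082] turn [-0.  -0.  -0.1] shift cm [ 0.03 -0.15  7.25] F [ 0.2   1.02 -5.02] gap 0.023604515068704437
shift px -0.54 -6.19 score 0.883 px per cm z/x/y [[-0.64, -3.69], [1.28, 2.85], [4.68, -1.27]] height mm est 16.77765687228682
```

Emit:
{"method": "arm_command", "body": {"commands": [[[0, 0, 0], [0, 0, 0.05], 0], [[0, 0, 0], [0, 0, 0.1], 0], [[0, 0, 0], [0, 0, 0.15], 0], [[0, 0, 0], [0, 0, 0.15], 0], [[0, 0, 0], [0, 0, 0.15], 0], [[0, 0, 0], [0, 0, 0.15], 0], [[0, 0, 0], [0, 0, 0.15], 0], [[0, 0, 0], [0, 0, 0.15], 0], [[0, 0, 0], [0, 0, 0.15], 0], [[0, 0, 0], [0, 0, 0.15], 0]]}}

```text
time: 16.4
position: [0.5449, -0.1987, 0.3067]
orientation: [[0.212, 0.977, -0.0], [0.977, -0.212, 0.0], [0.0, -0.0, -1.0]]
ft_force: [0.0, 0.6, -5.4]
finger_gap: 0.0237
```

Emit:
{"method": "arm_command", "body": {"commands": [[[0, 0, 0], [0, 0, 0], 0], [[0, 0, 0], [0, 0, 0], 0], [[0, 0, 0], [0, 0, 0], 0], [[0, 0, 0], [0, 0, 0], 0], [[0, 0, 0], [0, 0, 0], 0], [[0, 0, 0], [0, 0, 0], 0], [[0, 0, 0], [0, 0, 0], 0], [[0, 0, 0], [0, 0, 0], 0], [[0, 0, 0], [0, 0, 0], 0], [[0, 0, 0], [0, 0, 0], 0]]}}

```text
time: 17.23
position: [0.5449, -0.1986, 0.3067]
orientation: [[0.212, 0.977, -0.0], [0.977, -0.212, 0.0], [0.0, -0.0, -1.0]]
ft_force: [-0.1, -0.3, -6.2]
finger_gap: 0.0242
```

Emit:
{"method": "arm_command", "body": {"commands": [[[0, 0, 0], [0, 0, 0], 0], [[0, 0, 0], [0, 0, 0], 0], [[0, 0, 0], [0, 0, 0], 0], [[0, 0, 0], [0, 0, 0], 0], [[0, 0, 0], [0, 0, 0], 0], [[0, 0, 0], [0, 0, 0], 0], [[0, 0, 0], [0, 0, 0], 0], [[0, 0, 0], [0, 0, 0], 0], [[0, 0, 0], [0, 0, 0], 0], [[0, 0, 0], [0, 0, 0], 0]]}}

```text
time: 18.07
position: [0.5449, -0.1986, 0.3067]
orientation: [[0.212, 0.977, -0.0], [0.977, -0.212, 0.0], [0.0, -0.0, -1.0]]
ft_force: [1.1, 0.3, -6.1]
finger_gap: 0.0239
```

```bash
python3 chk.py s11; python3 chk.py s11; python3 - <<'E'
from h import *
im,d,c=load('scene')
ref=cv2.imread('pics/scene0.png')
# sleeve centroid shift
f=lambda a:[np.mean(q) for q in np.nonzero((a.max(-1)<45)&(np.indices(a.shape[:2])[1]>170)&(np.indices(a.shape[:2])[1]<215)&(np.indices(a.shape[:2])[0]>225)&(np.indices(a.shape[:2])[0]<262))]
a,b=f(im),f(ref); k=proj(c,[[.544,-.198,.093],[.544,-.198,.108]]); print(a,b,(k[1]-k[0]),'px for 15 mm')
E
```

```text
[-0.04 -0.13 -6.05] [0.44 0.26 0.33] [ 0.5448 -0.1986  0.3067]
t 18.27 pos [ 0.5449 -0.1987  0.3067] turn [-0.  -0.  -0.1] shift cm [ 0.04 -0.15  7.1 ] F [ 0.6  -0.05 -6.07] gap 0.023686244203640544
shift px -0.41 -4.84 score 0.893 px per cm z/x/y [[-0.64, -3.69], [1.28, 2.85], [4.68, -1.27]] height mm est 13.121130219430984
[ 0.22 -0.23 -6.42] [0.33 0.39 0.4 ] [ 0.5449 -0.1986  0.3067]
t 18.47 pos [ 0.5448 -0.1987  0.3067] turn [-0.  -0.  -0.1] shift cm [ 0.04 -0.14  7.1 ] F [ 0.63 -0.14 -7.02] gap 0.023739163702382927
shift px -0.42 -4.84 score 0.892 px per cm z/x/y [[-0.64, -3.69], [1.28, 2.85], [4.68, -1.27]] height mm est 13.124936515562041
[np.float64(242.28125), np.float64(193.15625)] [np.float64(247.70731707317074), np.float64(194.8780487804878)] [-1.02069206 -6.02391823] px for 15 mm
```

Emit:
{"method": "arm_command", "body": {"commands": [[[0, 0, 0], [0, 0, 0.15], 0], [[0, 0, 0], [0, 0, 0.35], 0], [[0, 0, 0], [0, 0, 0.55], 0], [[0, 0, 0], [0, 0, 0.75], 0], [[0, 0, 0], [0, 0, 0.95], 0], [[0, 0, 0], [0, 0, 1.1], 0], [[0, 0, 0], [0, 0, 1.2], 0], [[0, 0, 0], [0, 0, 1.3], 0], [[0, 0, 0], [0, 0, 1.4], 0], [[0, 0, 0], [0, 0, 1.6], 0]]}}

```text
time: 19.3
position: [0.545, -0.1987, 0.2908]
orientation: [[0.212, 0.977, 0.0], [0.977, -0.212, -0.0], [0.0, 0.001, -1.0]]
ft_force: [-0.2, -0.6, -7.0]
finger_gap: 0.0236
```

Emit:
{"method": "arm_command", "body": {"commands": [[[0, 0, 0], [0, 0, 0.2], 0], [[0, 0, 0], [0, 0, 0.4], 0], [[0, 0, 0], [0, 0, 0.7], 0], [[0, 0, 0], [0, 0, 1.0], 0], [[0, 0, 0], [0, 0, 1.4], 0], [[0, 0, 0], [0, 0, 1.8], 0], [[0, 0, 0], [0, 0, 2.2], 0], [[0, 0, 0], [0, 0, 2.6], 0], [[0, 0, 0], [0, 0, 2.8], 0], [[0, 0, 0], [0, 0, 2.8], 0]]}}

```text
time: 20.13
position: [0.5447, -0.199, 0.2623]
orientation: [[0.212, 0.977, -0.0], [0.977, -0.212, -0.0], [-0.0, -0.0, -1.0]]
ft_force: [0.2, -0.6, -2.6]
finger_gap: 0.0241
```

```bash
python3 chk.py s12
```

```text
[-0.01  0.24 -2.48] [0.56 0.43 0.07] [ 0.5448 -0.1989  0.2628]
t 20.33 pos [ 0.5448 -0.1989  0.263 ] turn [ 0.01  0.02 -0.11] shift cm [ 0.06 -0.15  2.73] F [ 0.65  0.1  -2.46] gap 0.023674850619775676
shift px 0.26 -0.22 score 0.922 px per cm z/x/y [[-0.64, -3.69], [1.28, 2.85], [4.68, -1.27]] height mm est 0.5992434039371339
```

View pics/s12.png

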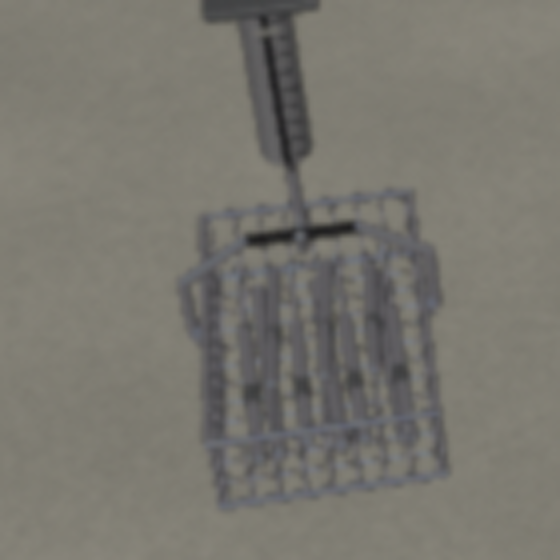

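Emit:
{"method": "arm_command", "body": {"commands": [[[0, 0, 0], [0, 0, 0.4], 0], [[0, 0, 0], [0, 0, 0.8], 0], [[0, 0, 0], [0, 0, 1.2], 0], [[0, 0, 0], [0, 0, 1.6], 0], [[0, 0, 0], [0, -0.1, 2.0], 0], [[0, 0, 0], [0, -0.1, 2.4], 0], [[0, 0, 0], [0, -0.1, 2.7], 0], [[0, 0, 0], [0, -0.1, 2.7], 0], [[0, 0, 0], [0, -0.1, 2.7], 0]]}}

```text
time: 21.08
position: [0.5438, -0.1984, 0.2354]
orientation: [[0.212, 0.977, -0.0], [0.977, -0.212, 0.0], [0.0, -0.0, -1.0]]
ft_force: [-0.0, -0.8, -1.4]
finger_gap: 0.0237
```

```bash
python3 chk.py s13
```

```text
[ 0.06  0.33 -1.65] [0.53 0.44 0.33] [ 0.5441 -0.1985  0.2359]
t 21.28 pos [ 0.5441 -0.1985  0.236 ] turn [ 0.03  0.   -0.1 ] shift cm [ 0.04 -0.07  0.03] F [-0.46  0.79 -1.82] gap 0.02395080862709114
shift px 0.27 -0.23 score 0.922 px per cm z/x/y [[-0.64, -3.69], [1.28, 2.85], [4.68, -1.27]] height mm est 0.6146340795974912
```

View pics/s13.png

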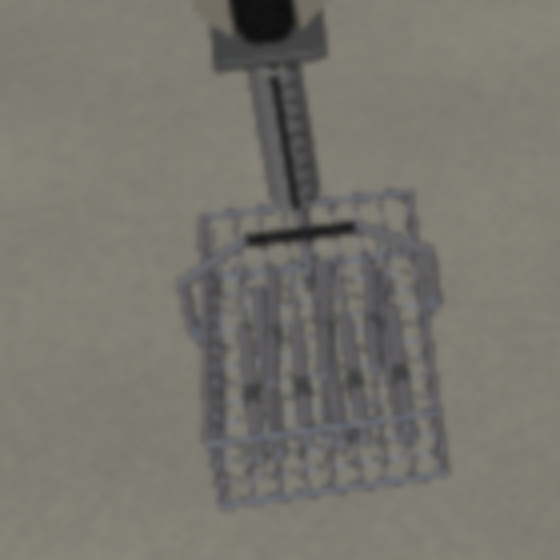

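Same picture as at entry: the tip is now below the bar, and the basket stands in its place. I'll back out along −x, checking force after the tip passes.

Emit:
{"method": "arm_command", "body": {"commands": [[[0, 0, 0], [0, -0.2, 0], 0], [[0, 0, 0], [0, -0.5, 0], 0], [[0, 0, 0], [0, -0.9, 0], 0], [[0, 0, 0], [0, -1.3, 0], 0], [[0, 0, 0], [0, -1.8, 0], 0], [[0, 0, 0], [0, -2.4, 0], 0], [[0, 0, 0], [0, -3.1, 0], 0], [[0, 0, 0], [0, -4, 0], 0], [[0, 0, 0], [0, -5, 0], 0], [[0, 0, 0], [0, -5, 0], 0]]}}

```text
time: 22.12
position: [0.4925, -0.1875, 0.2355]
orientation: [[0.213, 0.977, -0.002], [0.977, -0.213, 0.0], [-0.0, -0.002, -1.0]]
ft_force: [-0.4, -0.8, -2.7]
finger_gap: 0.0239
```

```bash
python3 chk.py s14
```

```text
[-0.09 -0.21 -1.65] [0.48 0.5  0.29] [ 0.4948 -0.1878  0.2359]
t 22.32 pos [ 0.4954 -0.1879  0.236 ] turn [ 0.05  0.   -0.09] shift cm [0.03 4.91 0.03] F [ 0.2  -0.32 -2.05] gap 0.023886138857476587
shift px 0.26 -0.22 score 0.922 px per cm z/x/y [[-0.64, -3.69], [1.28, 2.85], [4.68, -1.27]] height mm est 0.6038771557488544
```

View pics/s14.png

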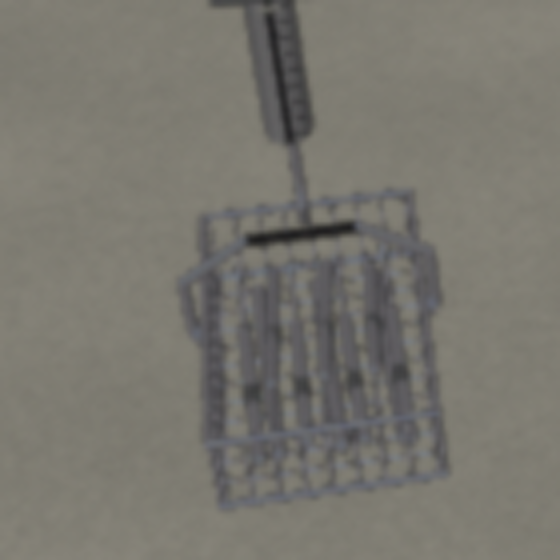

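Emit:
{"method": "arm_command", "body": {"commands": [[[0, 0, 0], [0, -0.3, -1], 0], [[0, 0, 0], [0, -0.6, -2.5], 0], [[0, 0, 0], [0, -0.6, -4.5], 0], [[0, 0, 0], [0, -0.6, -6.5], 0], [[0, 0, -0.5], [1, -1, -6.5], 0], [[0, 0, -1], [3, -1.5, -6.5], 0], [[0, 0, -1.5], [6, -2.5, -6.5], 0], [[0, 0, -2], [9, -3.5, -6.5], 0], [[0, 0, -2.5], [12.5, -4.5, -6.5], 0], [[0, 0, -3], [16, -5.5, -6.5], 0]]}}

```text
time: 23.15
position: [0.4744, -0.018, 0.3005]
orientation: [[0.161, 0.987, -0.0], [0.987, -0.161, 0.0], [0.0, -0.0, -1.0]]
ft_force: [1.3, 0.6, -2.1]
finger_gap: 0.0241
```

```bash
python3 -c "
from h import *
mv([.457,.264,.26],np.pi/2-.125)"
```

```text
t 23.15 pos [ 0.4744 -0.018   0.3005] turn [-0.01 -0.   -2.08] shift cm [27.55 -6.25  4.05] F [ 1.28  0.64 -2.15] gap 0.024130881237408915
```

Emit:
{"method": "arm_command", "body": {"commands": [[[0, 0, -0.5], [3.3, -0.8, 0], 0], [[0, 0, -1], [6.6, -1.6, 0], 0], [[0, 0, -1.5], [10, -2.4, 0], 0], [[0, 0, -2], [13.3, -3.2, 0], 0], [[0, 0, -2], [16.6, -4, 0], 0], [[0, 0, -2], [20, -4.8, 0], 0], [[0, 0, -2], [23, -5.5, 0], 0], [[0, 0, -2], [25, -6, 1], 0], [[0, 0, -2], [26, -6, 2], 0], [[0, 0, -2], [26, -6, 2], 0]]}}

```text
time: 23.98
position: [0.4558, 0.2486, 0.2783]
orientation: [[0.121, 0.993, -0.004], [0.993, -0.121, -0.0], [-0.001, -0.003, -1.0]]
ft_force: [-0.2, -1.4, -2.4]
finger_gap: 0.0236
```

Emit:
{"method": "arm_command", "body": {"commands": [[[0, 0, 0], [0, 0, 0], 0], [[0, 0, 0], [0, 0, 0], 0], [[0, 0, 0], [0, 0, 0], 0]]}}

```text
time: 24.23
position: [0.4584, 0.2447, 0.2808]
orientation: [[0.129, 0.992, 0.0], [0.992, -0.129, -0.001], [-0.001, 0.0, -1.0]]
ft_force: [0.4, 0.1, -2.0]
finger_gap: 0.0238
```

```bash
python3 -c "
from h import *
im,d,c=grab('wrist','wrist5.png')
im,d,c=grab('scene'); cv2.imwrite('pics/s15.png',cv2.resize(cv2.cvtColor(im[50:250,300:500],cv2.COLOR_RGB2BGR),None,fx=3,fy=3))
mv([.457,.264,.2187],np.pi/2-.125)"
```

```text
t 24.33 pos [0.4584 0.2451 0.2811] turn [ 0.04  0.01 -0.21] shift cm [ 1.85 -0.38  6.24] F [ 0.23  0.41 -1.93] gap 0.02374984499606212
```

View pics/s15.png

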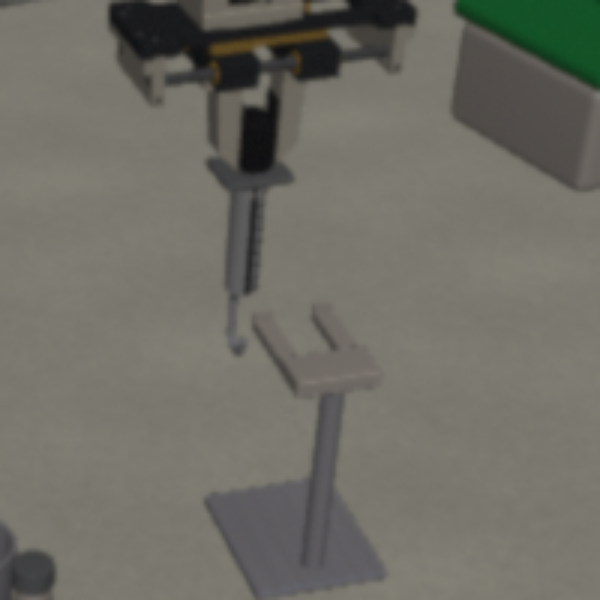

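View pics/wrist5.png

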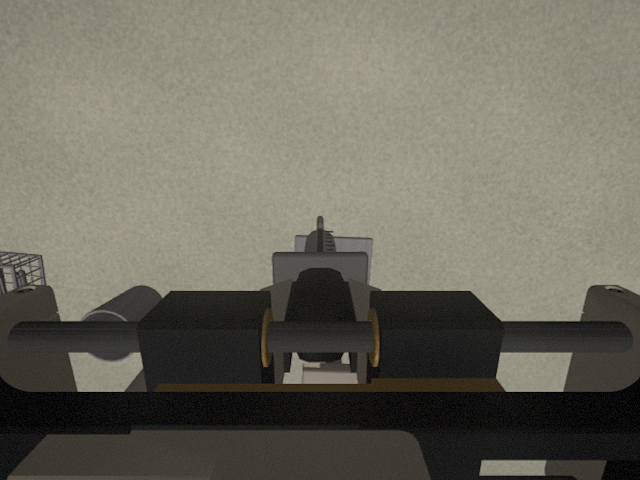

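Emit:
{"method": "arm_command", "body": {"commands": [[[0, 0, -0.2], [0.8, -0.2, 1], 0], [[0, 0, -0.2], [1.85, -0.4, 2], 0], [[0, 0, -0.2], [1.85, -0.4, 3.5], 0], [[0, 0, -0.2], [1.85, -0.4, 5], 0], [[0, 0, -0.2], [1.85, -0.4, 6.2], 0], [[0, 0, -0.2], [1.85, -0.4, 6.2], 0], [[0, 0, -0.2], [1.85, -0.4, 6.2], 0], [[0, 0, -0.2], [1.85, -0.4, 6.2], 0]]}}

```text
time: 25.0
position: [0.4564, 0.2657, 0.2192]
orientation: [[0.123, 0.992, 0.001], [0.992, -0.123, 0.001], [0.001, 0.001, -1.0]]
ft_force: [0.8, 0.5, -1.9]
finger_gap: 0.0237
```

```bash
python3 -c "
from h import *
im,d,c=grab('top'); cv2.imwrite('pics/t15.png',cv2.resize(cv2.cvtColor(im[250:410,80:240],cv2.COLOR_RGB2BGR),None,fx=3.5,fy=3.5))
mv([.546,.249,.2187],np.pi/2-.125)"
```

```text
t 25.05 pos [0.4566 0.2658 0.2195] turn [ 0.07 -0.06  0.11] shift cm [-0.57  9.07  0.09] F [-0.45  0.99 -1.35] gap 0.023629471734791855
```

Emit:
{"method": "arm_command", "body": {"commands": [[[0, 0, 0], [-0.22, 0, 0], 0], [[0, 0, 0], [-0.25, 1, 0], 0], [[0, 0, 0], [-0.3, 2, 0], 0], [[0, 0, 0], [-0.34, 3, 0], 0], [[0, 0, 0], [-0.38, 4.2, 0], 0], [[0, 0, 0], [-0.42, 5.4, 0], 0], [[0, 0, 0], [-0.47, 6.6, 0], 0], [[0, 0, 0], [-0.5, 7.8, 0], 0], [[0, 0, 0], [-0.57, 9, 0], 0], [[0, 0, 0], [-0.57, 9, 0], 0]]}}

```text
time: 25.88
position: [0.5478, 0.2472, 0.2185]
orientation: [[0.125, 0.992, 0.001], [0.992, -0.125, -0.0], [-0.0, 0.001, -1.0]]
ft_force: [1.5, -0.1, -2.1]
finger_gap: 0.0237
```

```bash
python3 -c "
from h import *
mv([.546,.249,.1987],np.pi/2-.125)
grab('scene')
im,d,c=grab('scene'); cv2.imwrite('pics/s16.png',cv2.resize(cv2.cvtColor(im[90:250,330:490],cv2.COLOR_RGB2BGR),None,fx=3.7,fy=3.7))
mv([.546,.249,.1987],np.pi/2-.125)"
```

```text
t 25.88 pos [0.5478 0.2472 0.2185] turn [ 0.08  0.   -0.04] shift cm [ 0.16 -0.21  1.98] F [ 1.49 -0.11 -2.12] gap 0.02370134358773175
t 25.98 pos [0.5449 0.2484 0.2183] turn [-0.06  0.01  0.07] shift cm [0.07 0.11 1.96] F [-0.17 -0.21 -1.76] gap 0.023683703921358913
```

View pics/s16.png

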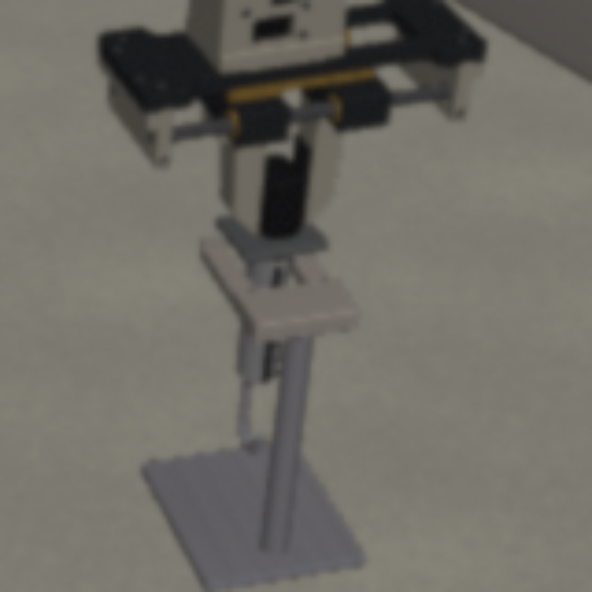

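Emit:
{"method": "arm_command", "body": {"commands": [[[0, 0, 0], [0.05, 0.05, 0.3], 0], [[0, 0, 0], [0.05, 0.05, 0.6], 0], [[0, 0, 0], [0.05, 0.05, 0.9], 0], [[0, 0, 0], [0.05, 0.05, 1.2], 0], [[0, 0, 0], [0.05, 0.05, 1.4], 0], [[0, 0, 0], [0.05, 0.05, 1.6], 0], [[0, 0, 0], [0.05, 0.05, 1.75], 0], [[0, 0, 0], [0.05, 0.05, 1.9], 0], [[0, 0, 0], [0.05, 0.05, 1.9], 0], [[0, 0, 0], [0.05, 0.05, 1.9], 0]]}}

```text
time: 26.82
position: [0.5453, 0.249, 0.1997]
orientation: [[0.123, 0.992, -0.0], [0.992, -0.123, 0.0], [-0.0, -0.0, -1.0]]
ft_force: [-0.3, 0.3, -1.6]
finger_gap: 0.0236
```

```bash
python3 -c "
from h import *
F=[]
for i in range(5):
  im,d,c=grab('scene'); F.append(r.get_obs()['ft_force'])
print(np.mean(F,0))
cv2.imwrite('pics/s17.png',cv2.resize(cv2.cvtColor(im[90:250,330:490],cv2.COLOR_RGB2BGR),None,fx=3.7,fy=3.7))
mv([.546,.249,.1987],np.pi/2-.125)"
```

```text
[-0.0395386   0.33949727 -2.17568667]
t 27.07 pos [0.5454 0.2491 0.1999] turn [ 0.01 -0.01  0.12] shift cm [-0.    0.06  0.12] F [-0.49 -0.28 -1.41] gap 0.023797242558793046
```

View pics/s17.png

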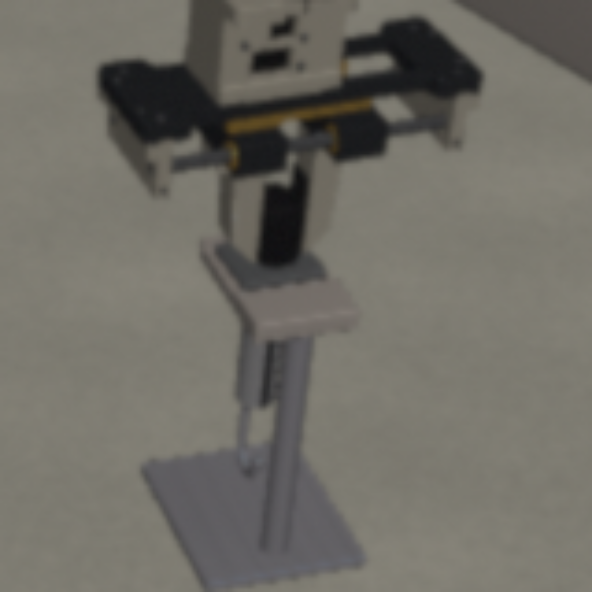

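Emit:
{"method": "arm_command", "body": {"commands": [[[0, 0, 0], [0, 0, 0.04], 0], [[0, 0, 0], [0, 0, 0.08], 0], [[0, 0, 0], [0, 0, 0.12], 0], [[0, 0, 0], [0, 0, 0.12], 0], [[0, 0, 0], [0, 0, 0.12], 0]]}}

```text
time: 27.48
position: [0.5453, 0.2491, 0.1987]
orientation: [[0.123, 0.992, 0.0], [0.992, -0.123, 0.0], [0.0, 0.0, -1.0]]
ft_force: [-0.2, -0.5, 0.6]
finger_gap: 0.0239
```

```bash
python3 -c "
from h import *
F=[]
for i in range(5):
  im,d,c=grab('scene'); F.append(r.get_obs()['ft_force'])
print(np.mean(F,0))
mv([.546,.249,.1987],np.pi/2-.125)"
```

```text
[-0.4272588  -0.52973123  0.2440661 ]
t 27.73 pos [0.5453 0.2491 0.1987] turn [ 0.   -0.    0.12] shift cm [ 0.    0.07 -0.  ] F [-0.46 -0.62  1.37] gap 0.02376458224044362
```

Emit:
{"method": "arm_command", "body": {"commands": [[[0, 0, 0], [0, 0, 0], 27], [[0, 0, 0], [0, 0, 0], 30], [[0, 0, 0], [0, 0, 0], 34], [[0, 0, 0], [0, 0, 0], 40], [[0, 0, 0], [0, 0, 0], 50], [[0, 0, 0], [0, 0, 0], 60], [[0, 0, 0], [0, 0, 0], 70], [[0, 0, 0], [0, 0, 0], 70], [[0, 0, 0], [0, 0, 0], 70], [[0, 0, 0], [0, 0, 0], 70]], "squeeze": 10}}

```text
time: 28.57
position: [0.5453, 0.2491, 0.1985]
orientation: [[0.123, 0.992, -0.0], [0.992, -0.123, 0.0], [0.0, -0.0, -1.0]]
ft_force: [0.5, 0.2, -1.1]
finger_gap: 0.0638
```

Emit:
{"method": "arm_command", "body": {"commands": [[[0, 0, 0], [0, 0, -1], 70], [[0, 0, 0], [0, 0, -2.5], 70], [[0, 0, 0], [0, 0, -4.5], 70], [[0, 0, 0], [0, 0, -7], 70], [[0, 0, 0], [0, 0, -10], 70], [[0, 0, 0], [0, 1, -13], 70], [[0, 0, 0], [0, 3, -13], 70], [[0, 0, 0], [0, 5, -13], 70], [[0, 0, 0], [0, 5, -13], 70], [[0, 0, 0], [0, 5, -13], 70]]}}

```text
time: 29.4
position: [0.5955, 0.2423, 0.3287]
orientation: [[0.124, 0.992, -0.0], [0.992, -0.124, 0.0], [0.0, -0.0, -1.0]]
ft_force: [-0.2, -0.4, -0.4]
finger_gap: 0.064
```

```bash
python3 - <<'E'
from h import *
im,d,c=grab('wrist','wrist6.png')
cv2.imwrite('pics/wrist6c.png',cv2.resize(cv2.cvtColor(im[80:280,200:440],cv2.COLOR_RGB2BGR),None,fx=3,fy=3,interpolation=cv2.INTER_CUBIC))
im,d,c=grab('scene'); a=cv2.cvtColor(im,cv2.COLOR_RGB2BGR); b=cv2.imread('pics/scene0.png')
f=lambda x:cv2.resize(x[130:255,360:440],None,fx=4,fy=4,interpolation=cv2.INTER_CUBIC)
cv2.imwrite('pics/s18.png',np.hstack([f(b),f(a)]))
mv([.546,.249,.1987],np.pi/2-.125)
E
python3 chk.py s19
```

```text
t 29.5 pos [0.5941 0.2433 0.3285] turn [-0.06 -0.01  0.15] shift cm [-0.02 -4.82 12.99] F [-0.37  0.85 -0.07] gap 0.06429164962886705
[-0.23  0.31  0.06] [0.35 0.16 0.36] [0.594  0.2435 0.3286]
t 29.7 pos [0.5942 0.2434 0.3286] turn [-0.02 -0.    5.16] shift cm [-44.43   0.34   9.29] F [-0.26  0.06  0.29] gap 0.06430917066991093
shift px 0.26 -0.22 score 0.922 px per cm z/x/y [[-0.64, -3.69], [1.28, 2.85], [4.68, -1.27]] height mm est 0.5960163267825429
```

View pics/wrist6c.png

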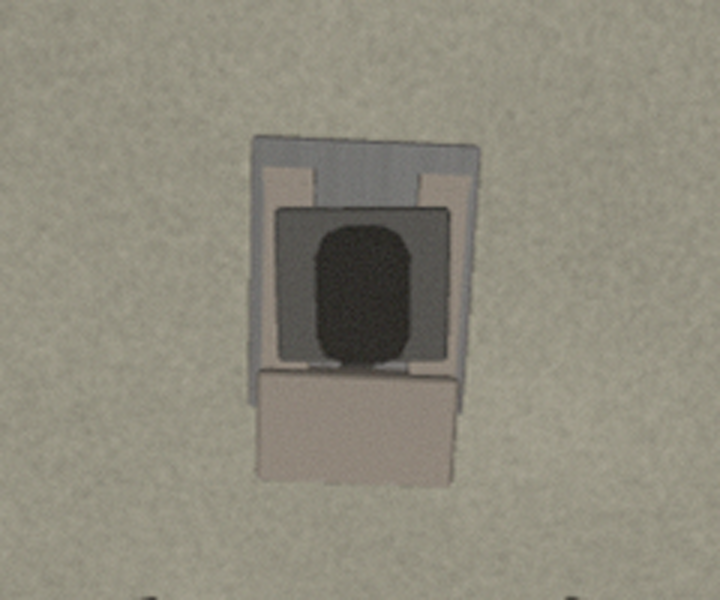

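View pics/s18.png

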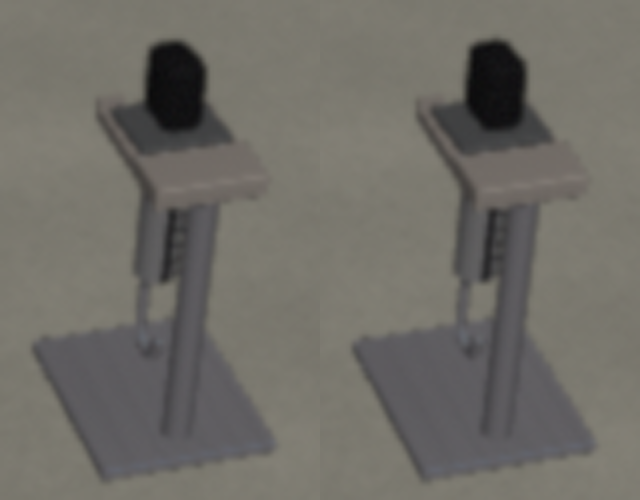

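The scale hangs in the fork just as in the first picture (left before, right now), seated and upright. The basket image matches the start to within 0.3 px, so I'm handing the job in.

```bash
python3 -c "
from h import *
o=r.get_obs(); print(o['time'],np.abs(o['qd']).max()); print(finish_job())"
```

```text
29.7 0.0025767716326567814
the job is handed in; nothing more can be done
None
```

I weighed the basket, set it back where it stood, hung the scale back in its fork, and handed the job in at 29.7 s of the 70 s allowed. The hand-in gives no verdict, so these are my own checks.

- **Weighing:** The basket hung level and still for about 3 s at roughly 15 mm, then over 2 s more after I lowered it by 1.5 mm. Height readings for the first hold ran from 15.4 to 16.8 mm by image, and up to about 19 mm from the noisy wrist force. I lowered it because of that spread, and the second hold measured about 13 mm by two image checks. All of these are inside 9 to 21 mm.
- **Load:** The wrist force gave about 4 N, or roughly 0.42 kg. It is uncertain by about 0.3 N because the sensor is noisy.
- **Basket after set-down:** The image patch matched the start picture to within 0.3 px (about 1 mm). The hook came out with no sideways force above the noise.
- **Scale after hanging back:** The weight came off the wrist at the same tool height as when I first gripped it (0.1987 m). The last scene picture matches the first one, and the wrist view shows the collar between the lips. The gripper was well clear of everything.
- **Disagreements:** The top and wrist cameras differed by about 3 to 4 mm in y on the scale and basket positions. I used values in between, and nothing needed mending.
- **Not checked:** I did not measure the bottle, beaker and tray again at the end. The arm passed above or beside them throughout.

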